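Share the coffee tins out evenly on the kitchen balance

TASK

Four blue coffee tins of unequal weight are to be shared fairly between two people: take the one out of the leaning rack and move tins across until all four stand upright on the two plates of the balance and the balance sits level. Set them down gently, do not let any tin fall over, and leave the cream sugar tin in the rack and everything else where it is.

Things in the scene. Friction and masses are not known exactly. Their poses are not given: they have to be found in the camera images.
- tin_a_mid (a point): petrol-blue coffee tin with a pale wooden lid, one of four that look the same: closed upright cylinder 52 mm across, 100 mm tall; point: its centre, 50 mm above its foot; z runs from foot to lid. Starts in either bay of the rack, lid end leaning 35 degrees from vertical to the rack's front, 50 mm of it standing out of the bay. Weighs about 220 g.
- tin_b_mid (a point): petrol-blue coffee tin with a pale wooden lid, one of four that look the same: closed upright cylinder 52 mm across, 100 mm tall; point: its centre, 50 mm above its foot; z runs from foot to lid. Starts upright on the left plate with two others. These three weigh about 110, 190 and 300 g; which is which does not show and changes from run to run.
- tin_c_mid (a point): petrol-blue coffee tin with a pale wooden lid, one of four that look the same: closed upright cylinder 52 mm across, 100 mm tall; point: its centre, 50 mm above its foot; z runs from foot to lid. Starts upright on the left plate with two others. These three weigh about 110, 190 and 300 g; which is which does not show and changes from run to run.
- tin_d_mid (a point): petrol-blue coffee tin with a pale wooden lid, one of four that look the same: closed upright cylinder 52 mm across, 100 mm tall; point: its centre, 50 mm above its foot; z runs from foot to lid. Starts upright on the left plate with two others. These three weigh about 110, 190 and 300 g; which is which does not show and changes from run to run.
- sugar_tin_mid (a point): cream-coloured sugar tin with a white lid, same shape and size as the coffee tins, leaning in the other bay of the rack, where it stays; point: its centre; z runs from foot to lid.
- scale: white kitchen balance, fixed, foot 118 mm deep, 290 mm wide; origin: middle of its underside; x to its back, y to its left plate. A pillar 44 mm wide, 140 mm tall, with dial and red pointer, stands between the plates. The two plates ride on one beam, always stay horizontal, and one rises as the other sinks.
- pan_left_top (a point): left plate: flat round steel plate, no rim, 176 mm across; point: centre of its upper face, 120 mm left of the scale's middle, 105 mm above the worktop when level, 11 mm up or down from that at most. Three tins start on it, 85 mm apart: one towards the scale's back (+x), two towards its front. Where on the plate a tin stands makes no difference to the balance.
- pan_right_top (a point): right plate of the balance, just like the left one, 120 mm to the right (-y) of the scale's middle; empty at the start; point: centre of its upper face.
- beam (a joint): tilt of the balance's beam, rad: 0 level, positive when the right plate is down; soft stops near -0.085 and +0.085. Rests at about 0.54 mrad per gram of difference; damped, settles in about 1 s. Level: within 0.02. With all four tins on the plates just one way to pair them, two and two, comes out level.
- rack: wooden rack with two bays (centres 40 mm left and right of its middle), fixed, 176 mm wide, 150 mm deep, 87 mm tall; origin: middle of its underside, x to its back, y to its left. The bays lean 35 degrees, mouths up and to the front (-x). Their boards reach 50 mm up the tin with 2 to 4 mm of play, so a tin is drawn out along its own leaning axis.
- mug: spotted mug, 93 mm tall, on a slate coaster in front of the scale; bystander; origin at its underside.
- salt: salt shaker, 90 mm tall, behind the scale; bystander; origin at its underside.
Not all that is in view belongs to the job. Leave any red look-alike of the part that bears tin_a_mid alone.

How it is judged (in metres and radians):
At the end, for the whole second after the job is handed in: all four blue tins stand upright (within 0.1 rad) and still on the balance's two plates, each with its centre within 75 mm of a plate's centre, the beam rests within 0.02 rad of level, and the sugar tin is still in its bay (((horizontal distance between tin_a_mid and pan_left_top below 0.075 m and z of tin_a_mid in the frame of pan_left_top between 0.044 and 0.056 m) or (horizontal distance between tin_a_mid and pan_right_top below 0.075 m and z of tin_a_mid in the frame of pan_right_top between 0.044 and 0.056 m)) and angle between each of tin_a_mid, tin_b_mid, tin_c_mid, tin_d_mid's own z axis and vertical below 0.1 rad and linear speed of each of tin_a, tin_b, tin_c, tin_d below 0.02 m/s and ((horizontal distance between tin_b_mid and pan_left_top below 0.075 m and z of tin_b_mid in the frame of pan_left_top between 0.044 and 0.056 m) or (horizontal distance between tin_b_mid and pan_right_top below 0.075 m and z of tin_b_mid in the frame of pan_right_top between 0.044 and 0.056 m)) and ((horizontal distance between tin_c_mid and pan_left_top below 0.075 m and z of tin_c_mid in the frame of pan_left_top between 0.044 and 0.056 m) or (horizontal distance between tin_c_mid and pan_right_top below 0.075 m and z of tin_c_mid in the frame of pan_right_top between 0.044 and 0.056 m)) and ((horizontal distance between tin_d_mid and pan_left_top below 0.075 m and z of tin_d_mid in the frame of pan_left_top between 0.044 and 0.056 m) or (horizontal distance between tin_d_mid and pan_right_top below 0.075 m and z of tin_d_mid in the frame of pan_right_top between 0.044 and 0.056 m)) and value of joint beam between -0.02 and 0.02 rad and velocity of joint beam between -0.03 and 0.03 rad/s and distance of sugar_tin_mid from where it was at the start of the episode below 0.03 m); the robot touches nothing.
It fails at once if a coffee tin is knocked over onto its side (angle between any of tin_a_mid, tin_b_mid, tin_c_mid, tin_d_mid's own z axis and vertical above 1.1 rad).
It fails at once if a tin is banged down on the scale (over 40 N) (contact force between any of tin_a, tin_b, tin_c, tin_d and scale above 40 N).
It fails at once if the cream sugar tin or another bystander is shifted by more than 3 cm (distance of any of sugar_tin_mid, mug, salt from where it was at the start of the episode above 0.03 m).
It also fails if it takes over 67 s, if anything falls off the work surface, if the arm or the gripper's body presses on something with over 40 N, if the wrist force passes 120 N, or if a joint passes its speed limit or range.

ROBOT

A 7-joint arm with a two-finger parallel gripper is mounted at the origin on a cart in front of the work surface, level with it; the furniture and walls round the work are solid. World frame = base frame: x ahead of the robot, y to its left, z up, the work surface at z = 0. Lengths are in m, angles in degrees, forces in N, time in s.
With the tool pointing down it reaches from about 0.425 to 0.8 m from the base axis. Payload 8.3 kg.
Tool frame: the origin (TCP) lies midway between the tips of the shut fingers; the grasp point (between the pads) lies 19 mm behind it; z points along the fingers, y is the direction in which the jaws open and shut (so a half turn about z gives the same grasp; the last joint's range is limited). The gripper opens to 85 mm and grips with 20 to 120 N. Pads are 22 mm wide; open, the fingers measure 114 mm over their backs; the gripper's body (76 mm by 85 mm) begins 54 mm behind the grasp point. The pads swing forward as they close: fully open they stand 13 mm farther back than shut.
Start: joints at [-79.807, 21.967, 0.94, 78.501, -0.361, 79.538, -2.664], TCP at [0.149, 0.607, 0.211] pointing down, gripper open.
Joint ranges: [-169.22, 169.22], [-14.56, 117.87], [-87.37, 89.26], [10.42, 133.3], [-82.24, 262.24], [0.94, 117.77], [-172.7, 172.7]. Speed limits (degrees/s): [136.94, 136.94, 172.46, 172.46, 180, 180, 180].

INTERFACE

Orientations are given as [roll, pitch, yaw] about the fixed x, y, z axes, in that order (R = Rz(yaw) Ry(pitch) Rx(roll)).
In Python, from workcell import get_state, get_image, get_calibration, close_job gives the robot as it stands.
- The arm moves only by the tool drive_tool, never from a script. Its argument "motion" is a list of rows, each an object with "grip": the opening, from 0 (shut) to 1 (fully open); "translation": the shift along the tool's x, y, z in m, a list of three; "turn": the turn, a rotation vector about the tool's x, y, z in degrees, a list of three. A call has exactly 5 rows; each row shifts and turns the commanded pose from where the row before left it, along the tool's axes as they then stand; what a row does not reach is not made up. A row lasts 1/10 s, in which the tool goes at most 50 mm and 8.59 degrees, less where a joint would pass 70% of its speed; a pose out of reach is approached as far as the arm can. A call with a gripper value outside its range is refused whole. The fingers move at their own pace and stop on an object; the grip force is fixed at half the most. Time passes only in rows, so rows that do not move let the fingers close, or fill a call up. It gives the time, the measured TCP pose, the force and the opening at its end, in the units of the state.
- get_state(): the state, without advancing time (a new reading comes with each control period).
- get_image(name): name is "scene" or "top" or "wrist"; returns (picture, depth): 384x512x3 uint8, red, green, blue; 384x512 float32, m along the optical axis (not along the pixel's ray), 0 where there is no reading.
- get_calibration(name): a dict with "vertical_fov" (degrees; the focal length in pixels is half the picture's height over the tangent of half this angle, whatever the lens; pixels are square), "cx", "cy" (the principal point, pixels), "R" (3x3) and "t" (3): a world point X has camera coordinates R X + t; the wrist camera has in their place "tool_from_camera" (4x4, takes a point from camera to tool coordinates, whose origin is the TCP and whose axes are the flange's). Camera axes: x right, y down, z forward; pixel columns grow to the right and rows downward; lengths in m; the calibration is good to about 2 mm. A picture is of the moment at which its call begins: read the wrist's pose just before it. get_calibration takes no time and is no camera call.
- close_job(): hands the job in, once; it reports no verdict.
The state is a dict: "time": time; "qpos": joint angles; "joint_velocities": joint speeds; "joint_torque": joint torques, N m; "eef_pos": TCP position; "tcp_rot": TCP orientation; "force": force on the tool from outside, world axes, zero at the start; "moment": the same for the moment, N m; "opening": finger opening in m.
Only numpy, scipy, OpenCV 4.12 (cv2) and the standard library are available. Lean on these libraries where they do the work, as an engineer would, in place of code of your own. Each camera call takes 0.05 s, during which the arm holds its last target.

## Working session

There is one attempt and no reset: what is moved stays moved. The work goes in short steps, Python scripts to look and compute and a tool call to move; the robot and the scene stay as the last step left them, time stands still between calls to the robot, and variables do not carry over. Pictures are saved under pics/ and viewed, and the job is handed in when it is done.

Besides the shell and the picture viewer there is one more tool, called after ">>>" as name([rows], argument=value, ...), one row to a line, values as JSON. drive_tool: Moves the arm, as the interface text tells. Its arguments: {"type":"object","properties":{"motion":{"type":"array","items":{"type":"object","properties":{"grip":{"type":"number"},"translation":{"type":"array","items":{"type":"number"}},"turn":{"type":"array","items":{"type":"number"}}}}}},"required":["motion"]}

```bash
ls; mkdir -p pics; python3 - <<'E'
from workcell import *
import cv2,json
s=get_state();print(s)
for n in ["scene","top"]:
    c=get_calibration(n);print(n,c)
    p,d=get_image(n);cv2.imwrite(f"pics/{n}0.png",p[:,:,::-1]);
    import numpy as np; np.save(f"{n}0.npy",d)
print(get_calibration("wrist"))
E
```

```text
pics
{'time': 0.0, 'qpos': array([-79.80708472,  22.01755065,   0.93730227,  78.56256175,
        -0.36003503,  79.53804908,  -2.66473764]), 'joint_velocities': array([ 0.00524317, -0.07807545, -0.07651962,  0.03254307,  0.07130702,
        0.01973365,  0.00068778]), 'joint_torque': array([ 5.73016969e-04, -6.27606511e+01,  8.44299775e-01, -3.71834528e+01,
        1.63835613e-02,  1.43254217e-02, -1.65732183e-05]), 'eef_pos': array([0.1488813 , 0.60643745, 0.20964389]), 'tcp_rot': array([-1.79884711e+02,  2.81801640e-03,  1.66207308e+02]), 'force': array([-0.07510872, -0.21648388,  0.35335907]), 'moment': array([-0.02307403, -0.00079512, -0.03812992]), 'opening': 0.08535776616979716}
scene {'vertical_fov': 56.44304908199226, 'cx': 261.6548493747206, 'cy': 191.50772375830513, 'R': array([[-0.90348229, -0.42844092,  0.01257524],
       [-0.30407664,  0.61999771, -0.72328434],
       [ 0.30208799, -0.65729842, -0.69043582]]), 't': array([0.43794058, 0.29946565, 0.73311712])}
top {'vertical_fov': 55.839727239717206, 'cx': 257.44430203801306, 'cy': 194.42323728608048, 'R': array([[-0.01910322, -0.99971779, -0.0141213 ],
       [-0.98738474,  0.02108422, -0.15692938],
       [ 0.15718283,  0.0109453 , -0.98750887]]), 't': array([-0.05625757,  0.5769371 ,  1.09540545])}
{'vertical_fov': 67.75841526050188, 'cx': 254.07109405464735, 'cy': 193.02035863282174, 'tool_from_camera': array([[ 2.11242594e-03, -9.49868698e-01, -3.12641960e-01,
         8.03828334e-02],
       [ 9.99997721e-01,  1.90939037e-03,  9.55569058e-04,
        -2.40780447e-04],
       [-3.10709590e-04, -3.12643266e-01,  9.49870566e-01,
        -1.63410627e-01],
       [ 0.00000000e+00,  0.00000000e+00,  0.00000000e+00,
         1.00000000e+00]])}
```

View pics/scene0.png

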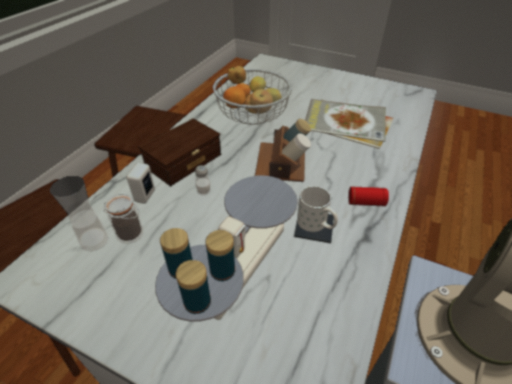

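View pics/top0.png

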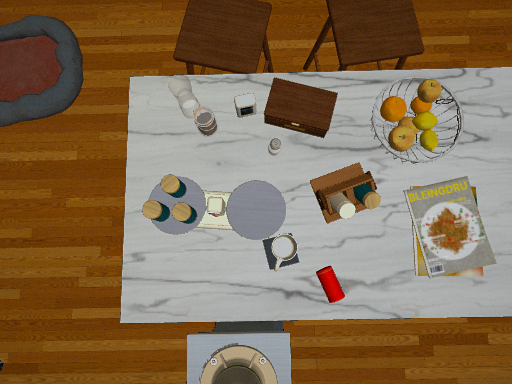

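The scene shows three blue tins on the left plate at top-view pixels (173,185), (155,210) and (184,212). The right plate is empty, at (256,209). In the rack there is a blue tin in the right bay at (370,198) and the cream tin in the left bay at (346,208). A red look-alike lies at (330,284). The target is the tin at (370,198), so I'll check it in a close crop.

```bash
cat > h.py <<'E'
import numpy as np, cv2
from workcell import *
from scipy.spatial.transform import Rotation as Ro
def K(n):
    c=get_calibration(n); return 192/np.tan(np.radians(c["vertical_fov"]/2)),c["cx"],c["cy"],c
def unp(n,u,v,d):
    f,cx,cy,c=K(n); p=np.array([(u-cx)/f*d,(v-cy)/f*d,d]); return np.array(c["R"]).T@(p-np.array(c["t"]))
def proj(n,X):
    f,cx,cy,c=K(n); p=np.array(c["R"])@X+np.array(c["t"]); return p[0]/p[2]*f+cx,p[1]/p[2]*f+cy,p[2]
def cloud(n,d):
    f,cx,cy,c=K(n); v,u=np.mgrid[:384,:512]; P=np.stack([(u-cx)/f*d,(v-cy)/f*d,d],-1)
    return (P-np.array(c["t"]))@np.array(c["R"])
def crop(src,dst,u0,v0,u1,v1,k):
    p=cv2.imread(src)[v0:v1,u0:u1]; cv2.imwrite(dst,cv2.resize(p,None,fx=k,fy=k,interpolation=cv2.INTER_CUBIC))
def show(name,dst,):
    p,d=get_image(name); cv2.imwrite(dst,p[:,:,::-1]); return p,d
E
python3 - <<'E'
from h import *
crop("pics/top0.png","pics/c1.png",290,150,400,240,7)
crop("pics/top0.png","pics/c2.png",135,160,300,275,4)
d=np.load("top0.npy");C=cloud("top",d)
np.set_printoptions(precision=4,suppress=True)
for u,v in [(173,185),(155,209),(184,212),(256,209),(240,200),(160,225),(190,195),(370,201),(347,211),(283,242),(275,146),(215,205),(420,300),(140,280)]: print(u,v,C[v,u])
E
```

```text
173 185 [0.5829 0.162  0.1955]
155 209 [0.5175 0.2099 0.1956]
184 212 [0.5077 0.1307 0.1957]
256 209 [ 0.5211 -0.0637  0.117 ]
240 200 [ 0.5489 -0.017   0.1162]
160 225 [0.4815 0.2231 0.097 ]
190 195 [0.5698 0.1343 0.0983]
370 201 [ 0.5369 -0.3958  0.123 ]
347 211 [ 0.5093 -0.3278  0.1214]
283 242 [ 0.4263 -0.1453  0.0187]
275 146 [ 0.719  -0.1255  0.0889]
215 205 [0.5323 0.0535 0.1411]
420 300 [ 0.2391 -0.5684 -0.0045]
140 280 [0.3163 0.3096 0.0014]
```

View pics/c1.png

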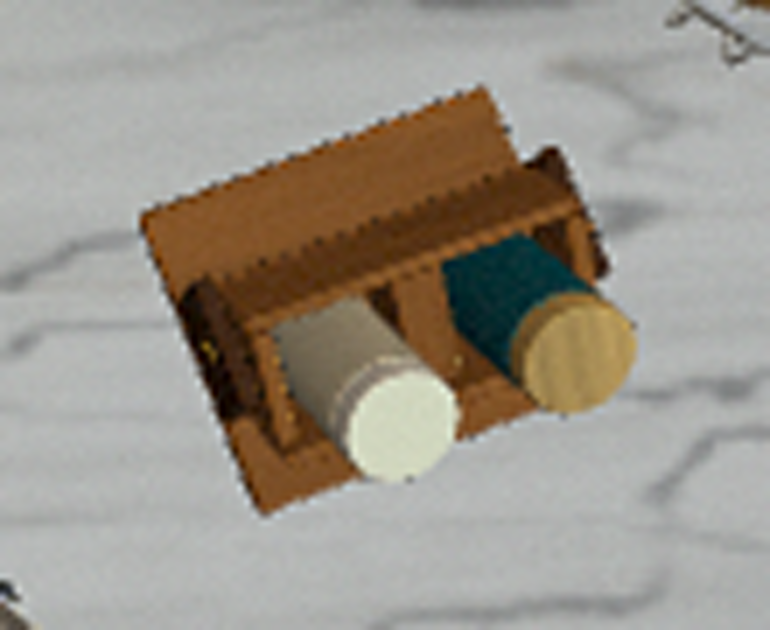

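View pics/c2.png

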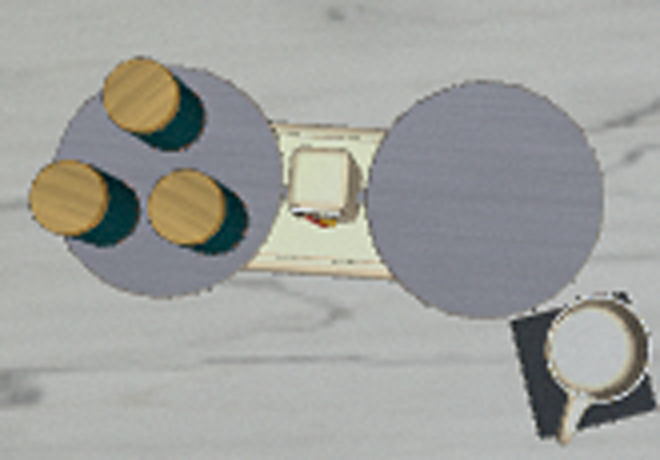

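```bash
python3 - <<'E'
from h import *
np.set_printoptions(precision=4,suppress=True)
d=np.load("top0.npy");C=cloud("top",d);img=cv2.imread("pics/top0.png")
hsv=cv2.cvtColor(img,cv2.COLOR_BGR2HSV)
def mec(m,name,z=None):
    n,l,st,ce=cv2.connectedComponentsWithStats(m.astype(np.uint8))
    for i in range(1,n):
        if st[i,4]<60: continue
        P=C[l==i]; (c,r)=cv2.minEnclosingCircle(P[:,:2].astype(np.float32)); 
        mid=(P[:,:2].max(0)+P[:,:2].min(0))/2
        print(name,st[i],"mec",np.array(c),r,"mean",P.mean(0),"bbmid",mid)
reg=np.zeros(d.shape,bool);reg[160:250,135:210]=1
mec(reg&(C[...,2]>.188)&(d>0),"lid")
mec(reg&(abs(C[...,2]-.0965)<.006),"Lplate")
reg=np.zeros(d.shape,bool);reg[160:250,222:295]=1
mec(reg&(abs(C[...,2]-.1165)<.005),"Rplate")
# rack lids
for nm,(cu,cv_) in dict(blue=(370.5,200.5),cream=(347,210)).items():
    v,u=np.mgrid[:384,:512]; m=((u-cu)**2+(v-cv_)**2<7**2)
    P=C[m];c=P.mean(0);U,S,V=np.linalg.svd(P-c);n=V[2]*np.sign(V[2,2]);print(nm,c,n,"lean",np.degrees(np.arccos(n[2])),"az",np.degrees(np.arctan2(-n[1],-n[0])),S)
# rack base board edges
v,u=np.mgrid[:384,:512]
for p in [(310,180),(359,163),(327,223),(316,190),(362,172)]:print(p,C[p[1],p[0]])
E
```

```text
lid [161 175  19  18 271] mec [0.5888 0.1716] 0.026520518586039543 mean [0.5878 0.1715 0.1946] bbmid [0.5882 0.1714]
lid [142 200  20  19 286] mec [0.5181 0.2208] 0.0262686088681221 mean [0.5178 0.2198 0.1946] bbmid [0.5181 0.221 ]
lid [172 202  19  19 280] mec [0.511  0.1395] 0.026360515505075455 mean [0.51   0.1389 0.1947] bbmid [0.5109 0.1396]
Lplate [ 149  177   57   58 1471] mec [0.5416 0.1761] 0.08787348121404648 mean [0.5362 0.1658 0.0949] bbmid [0.5403 0.1743]
Rplate [ 226  180   60   60 2689] mec [ 0.5207 -0.0626] 0.08776339888572693 mean [ 0.5198 -0.0628  0.1154] bbmid [ 0.5209 -0.0622]
blue [ 0.5376 -0.3955  0.1288] [-0.1699 -0.9476  0.2707] lean 74.29441731081859 az 79.83691464271914 [1.1059 0.1279 0.1215]
cream [ 0.5114 -0.3263  0.1288] [-0.1453 -0.9651  0.218 ] lean 77.40680005631776 az 81.43701234338496 [1.0847 0.1181 0.1144]
(310, 180) [ 0.6273 -0.2412 -0.0003]
(359, 163) [ 0.6777 -0.4015  0.0133]
(327, 223) [ 0.4848 -0.2899 -0.0002]
(316, 190) [ 0.5918 -0.2579  0.0095]
(362, 172) [ 0.6479 -0.41    0.0107]
```

```bash
python3 - <<'E'
from h import *
np.set_printoptions(precision=4,suppress=True)
d=np.load("top0.npy");C=cloud("top",d)
v,u=np.mgrid[:384,:512]
for nm,(cu,cv_) in dict(blue=(372.4,200.3),cream=(347.4,210.7)).items():
    m=((u-cu)**2+(v-cv_)**2<5.5**2); P=C[m]; P=P[abs(P[:,2]-np.median(P[:,2]))<.03]
    for _ in range(3):
        c=P.mean(0);V=np.linalg.svd(P-c)[2];n=V[2]*np.sign(V[2,2]);r=abs((P-c)@n);P=P[r<max(.003,2*r.std())]
    print(nm,len(P),c,n,"lean",np.degrees(np.arccos(n[2])),"az",np.degrees(np.arctan2(-n[1],-n[0])),r.std())
    z=np.median(P[:,2]); 
    cen=np.median(C[(abs(u-cu)<2)&(abs(v-cv_)<2)],0);print("centre",cen)
    n2=n
E
```

```text
blue 91 [ 0.5392 -0.403   0.1216] [-0.5461 -0.228   0.8061] lean 36.28315508535989 az 22.659504304454494 0.0007394095679163969
centre [ 0.5386 -0.4033  0.121 ]
cream 92 [ 0.5102 -0.3291  0.1201] [-0.5496 -0.1916  0.8132] lean 35.59210701863305 az 19.219575025689846 0.0007822670664265946
centre [ 0.511  -0.3296  0.1204]
```

```bash
cat > plan.py <<'E'
from h import *
def pose():
    s=get_state(); return np.array(s["eef_pos"]),Ro.from_euler("xyz",s["tcp_rot"],degrees=True),s
def rows(ptgt,Rtgt,n,start=None):
    p,R,s=pose() if start is None else start
    if not isinstance(Rtgt,Ro): Rtgt=Ro.from_euler("xyz",Rtgt,degrees=True)
    w=(R.inv()*Rtgt).as_rotvec()
    cp,cR=p.copy(),R
    for k in range(1,n+1):
        q=p+(np.array(ptgt)-p)*k/n; Rn=R*Ro.from_rotvec(w*k/n)
        t=np.round(cR.inv().apply(q-cp),3); r=np.round((cR.inv()*Rn).as_rotvec(degrees=True),1)
        cp=cp+cR.apply(t); cR=cR*Ro.from_rotvec(r,degrees=True)
        print(k,t.tolist(),r.tolist(), "|t|%.3f |r|%.1f"%(np.linalg.norm(t),np.linalg.norm(r)))
    return cp,cR,None
E
python3 - <<'E'
from plan import *
s=rows([.518,.221,.26],[180,0,116],15)
print(s)
E
```

```text
1 [-0.03, -0.019, -0.003] [-0.0, 0.0, 3.3] |t|0.036 |r|3.3
2 [-0.031, -0.017, -0.004] [-0.0, 0.0, 3.4] |t|0.036 |r|3.4
3 [-0.032, -0.016, -0.003] [-0.0, 0.0, 3.3] |t|0.036 |r|3.3
4 [-0.033, -0.013, -0.003] [-0.0, 0.0, 3.4] |t|0.036 |r|3.4
5 [-0.034, -0.012, -0.004] [-0.0, 0.0, 3.3] |t|0.036 |r|3.3
6 [-0.034, -0.01, -0.003] [-0.0, 0.0, 3.4] |t|0.036 |r|3.4
7 [-0.035, -0.007, -0.003] [-0.0, 0.0, 3.3] |t|0.036 |r|3.3
8 [-0.035, -0.006, -0.004] [-0.0, 0.0, 3.4] |t|0.036 |r|3.4
9 [-0.035, -0.004, -0.003] [-0.0, 0.0, 3.3] |t|0.035 |r|3.3
10 [-0.036, -0.001, -0.003] [-0.1, 0.0, 3.4] |t|0.036 |r|3.4
11 [-0.035, 0.001, -0.003] [0.0, 0.0, 3.3] |t|0.035 |r|3.3
12 [-0.036, 0.002, -0.004] [0.0, 0.0, 3.4] |t|0.036 |r|3.4
13 [-0.035, 0.005, -0.003] [0.0, 0.0, 3.3] |t|0.035 |r|3.3
14 [-0.035, 0.007, -0.003] [0.0, 0.0, 3.4] |t|0.036 |r|3.4
15 [-0.034, 0.009, -0.004] [0.0, 0.0, 3.3] |t|0.035 |r|3.3
(array([0.51784911, 0.22148768, 0.26028269]), Rotation.from_matrix(array([[-4.38482818e-01,  8.98739196e-01,  8.22407604e-04],
                            [ 8.98739206e-01,  4.38483282e-01, -5.01629766e-04],
                            [-8.11446318e-04,  5.19173923e-04, -9.99999536e-01]])), None)
```

>>> drive_tool([
  {"grip": 1,"translation": [-0.03,-0.019,-0.003],"turn": [0,0,3.3]},
  {"grip": 1,"translation": [-0.031,-0.017,-0.004],"turn": [0,0,3.4]},
  {"grip": 1,"translation": [-0.032,-0.016,-0.003],"turn": [0,0,3.3]},
  {"grip": 1,"translation": [-0.033,-0.013,-0.003],"turn": [0,0,3.4]},
  {"grip": 1,"translation": [-0.034,-0.012,-0.004],"turn": [0,0,3.3]},
])

```text
time: 0.6
eef_pos: [0.273, 0.477, 0.2273]
tcp_rot: [-179.9, -0.0, 149.4]
force: [0.1, 1.0, 0.5]
opening: 0.0853
```

>>> drive_tool([
  {"grip": 1,"translation": [-0.034,-0.01,-0.003],"turn": [0,0,3.4]},
  {"grip": 1,"translation": [-0.035,-0.007,-0.003],"turn": [0,0,3.3]},
  {"grip": 1,"translation": [-0.035,-0.006,-0.004],"turn": [0,0,3.4]},
  {"grip": 1,"translation": [-0.035,-0.004,-0.003],"turn": [0,0,3.3]},
  {"grip": 1,"translation": [-0.036,-0.001,-0.003],"turn": [0,0,3.4]},
])

```text
time: 1.1
eef_pos: [0.3957, 0.3484, 0.2436]
tcp_rot: [-180.0, -0.0, 132.6]
force: [1.4, 0.3, -0.0]
opening: 0.0855
```

>>> drive_tool([
  {"grip": 1,"translation": [-0.035,0.001,-0.003],"turn": [0,0,3.3]},
  {"grip": 1,"translation": [-0.036,0.002,-0.004],"turn": [0,0,3.4]},
  {"grip": 1,"translation": [-0.035,0.005,-0.003],"turn": [0,0,3.3]},
  {"grip": 1,"translation": [-0.035,0.007,-0.003],"turn": [0,0,3.4]},
  {"grip": 1,"translation": [-0.034,0.009,-0.004],"turn": [0,0,3.3]},
])

```text
time: 1.6
eef_pos: [0.5185, 0.2206, 0.2604]
tcp_rot: [-180.0, 0.0, 115.9]
force: [0.7, -0.1, 0.9]
opening: 0.0857
```

```bash
python3 - <<'E'
from plan import *
p,R,s=pose(); print(p,s["force"])
show("wrist","pics/w1.png")
T=get_calibration("wrist")["tool_from_camera"];f,cx,cy,c=K("wrist")
for X in [(.518,.221,.194),(.588,.1715,.194),(.511,.1395,.194)]:
    q=np.linalg.inv(T)@np.append(R.inv().apply(np.array(X)-p),1); print(X,q[0]/q[2]*f+cx,q[1]/q[2]*f+cy, f*.026/q[2])
E
```

```text
[0.51853519 0.22060189 0.2603904 ] [ 0.66116914 -0.10185496  0.85811736]
(0.518, 0.221, 0.194) 253.78148320109707 197.47665257093925 30.574194661846096
(0.588, 0.1715, 0.194) 298.0205391313369 273.6766339878179 27.884158033526344
(0.511, 0.1395, 0.194) 208.50036481604786 268.9943519678079 28.03961807369703
```

View pics/w1.png

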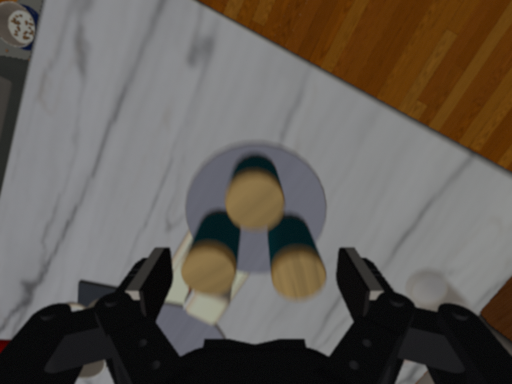

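The wrist view shows the T2 lid at (254,200), predicted at (254,197), and both neighbours clear of the fingers. Lowering and gripping.

>>> drive_tool([
  {"grip": 1,"translation": [0,0,0.025],"turn": [0,0,0]},
  {"grip": 1,"translation": [0,0,0.025],"turn": [0,0,0]},
  {"grip": 1,"translation": [0,0,0.025],"turn": [0,0,0]},
  {"grip": 1,"translation": [0,0,0.02],"turn": [0,0,0]},
  {"grip": 1,"translation": [0,0,0.017],"turn": [0,0,0]},
])

```text
time: 2.15
eef_pos: [0.5171, 0.2217, 0.1469]
tcp_rot: [-179.9, 0.0, 116.0]
force: [-0.4, -0.8, -0.3]
opening: 0.085
```

>>> drive_tool([
  {"grip": 1,"translation": [0,0,0],"turn": [0,0,0]},
  {"grip": 0.5,"translation": [0,0,0],"turn": [0,0,0]},
  {"grip": 0.3,"translation": [0,0,0],"turn": [0,0,0]},
  {"grip": 0.3,"translation": [0,0,0],"turn": [0,0,0]},
  {"grip": 0.3,"translation": [0,0,0],"turn": [0,0,0]},
])

```text
time: 2.65
eef_pos: [0.5186, 0.2222, 0.1502]
tcp_rot: [179.9, -0.0, 116.0]
force: [-1.8, -1.3, 6.4]
opening: 0.0504
```

>>> drive_tool([
  {"grip": 0.2,"translation": [0,0,-0.005],"turn": [0,0,0]},
  {"grip": 0.2,"translation": [0,0,-0.01],"turn": [0,0,0]},
  {"grip": 0.2,"translation": [0,0,-0.01],"turn": [0,0,0]},
  {"grip": 0.2,"translation": [0,0,0],"turn": [0,0,0]},
  {"grip": 0.2,"translation": [0,0,0],"turn": [0,0,0]},
])

```text
time: 3.15
eef_pos: [0.5181, 0.222, 0.174]
tcp_rot: [180.0, -0.0, 116.0]
force: [-0.3, 0.3, -3.0]
opening: 0.0504
```

>>> drive_tool([
  {"grip": 0.2,"translation": [0,0,0],"turn": [0,0,0]},
  {"grip": 0.2,"translation": [0,0,0],"turn": [0,0,0]},
  {"grip": 0.2,"translation": [0,0,0],"turn": [0,0,0]},
  {"grip": 0.2,"translation": [0,0,0],"turn": [0,0,0]},
  {"grip": 0.2,"translation": [0,0,0],"turn": [0,0,0]},
])

```text
time: 3.65
eef_pos: [0.5179, 0.2218, 0.1735]
tcp_rot: [-180.0, 0.0, 116.0]
force: [1.5, -0.3, -2.9]
opening: 0.0503
```

```bash
python3 - <<'E'
from plan import *
for i in range(5):
    p,R,s=pose(); print(s["time"],p,s["force"],s["moment"],s["opening"],s["joint_torque"][[1,3]]); pp,d=get_image("scene")
cv2.imwrite("pics/s1.png",pp[:,:,::-1])
crop("pics/s1.png","pics/s1c.png",130,180,330,330,4)
E
```

```text
3.65 [0.5178732  0.22184339 0.17353554] [ 1.46433514 -0.31011238 -2.86980422] [ 0.01218482 -0.00307023 -0.0095678 ] 0.05025939773421239 [-52.32816339 -37.10338712]
3.7 [0.51792585 0.22186841 0.17359979] [ 0.08053826 -0.45242259 -2.44822995] [-0.00444621  0.03733112  0.01582683] 0.05031477398217214 [-52.32649684 -37.10857272]
3.75 [0.5179234  0.22183467 0.17358608] [-0.01650992  0.35581752 -3.46036148] [-0.02974772 -0.0650657  -0.00264092] 0.05093705508763866 [-52.32982635 -37.11453438]
3.8 [0.51794734 0.22186589 0.17363793] [ 0.71934688 -0.97690427 -3.69958842] [ 0.01426258  0.01336559 -0.04765799] 0.050135135307352766 [-52.33215094 -37.12038159]
3.85 [0.5179461  0.22186975 0.1736529 ] [-0.96235087  0.28688902 -4.06286154] [-0.01442256 -0.04043822  0.02897427] 0.05069325174015843 [-52.33717203 -37.12482333]
```

View pics/s1c.png

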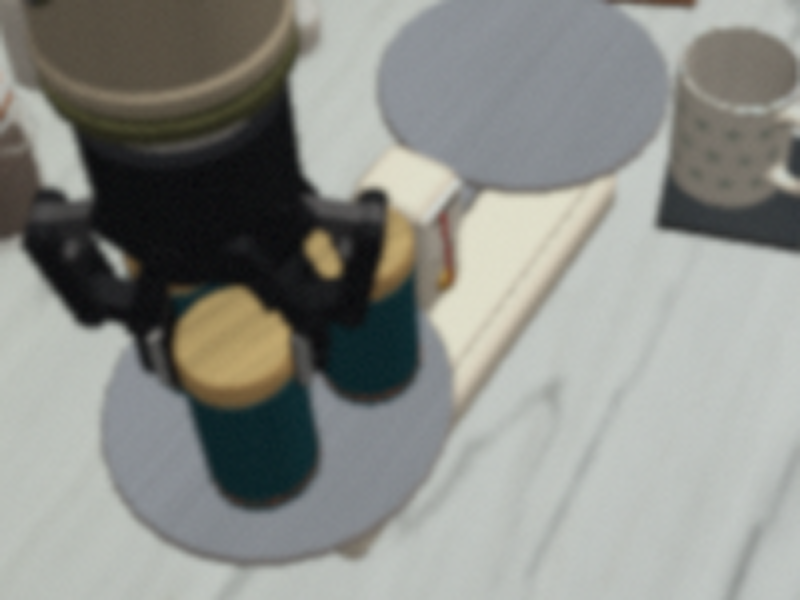

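The tin weighs about 3.3 N, so it is most likely the 300 g one. Setting it back down.

>>> drive_tool([
  {"grip": 0.2,"translation": [0,0,0.01],"turn": [0,0,0]},
  {"grip": 0.2,"translation": [0,0,0.008],"turn": [0,0,0]},
  {"grip": 0.2,"translation": [0,0,0.004],"turn": [0,0,0]},
  {"grip": 0.2,"translation": [0,0,0.002],"turn": [0,0,0]},
  {"grip": 0.2,"translation": [0,0,0],"turn": [0,0,0]},
])

```text
time: 4.4
eef_pos: [0.5176, 0.2216, 0.1503]
tcp_rot: [-180.0, -0.0, 116.0]
force: [-3.7, -1.0, 5.3]
opening: 0.0501
```

>>> drive_tool([
  {"grip": 0.4,"translation": [0,0,0],"turn": [0,0,0]},
  {"grip": 0.7,"translation": [0,0,0],"turn": [0,0,0]},
  {"grip": 1,"translation": [0,0,0],"turn": [0,0,0]},
  {"grip": 1,"translation": [0,0,0],"turn": [0,0,0]},
  {"grip": 1,"translation": [0,0,0],"turn": [0,0,0]},
])

```text
time: 4.9
eef_pos: [0.518, 0.2219, 0.1496]
tcp_rot: [180.0, 0.0, 116.0]
force: [0.1, -0.5, -0.9]
opening: 0.0856
```

```bash
python3 - <<'E'
from plan import *
p,R,s=pose(); print(p,s["force"],s["opening"])
up=p.copy();up[2]=.25
a=rows(up,R,3)
a=rows([.511,.1395,.25],[180,0,54],10,a)
E
```

```text
[0.51803573 0.22194974 0.14960049] [ 0.12939774 -0.50454856 -0.90049943] 0.08557105643454768
1 [-0.0, 0.0, -0.033] [0.0, 0.0, 0.0] |t|0.033 |r|0.0
2 [-0.0, 0.0, -0.034] [0.0, 0.0, 0.0] |t|0.034 |r|0.0
3 [-0.0, 0.0, -0.033] [0.0, 0.0, 0.0] |t|0.033 |r|0.0
1 [-0.007, -0.004, -0.0] [0.0, 0.0, 6.2] |t|0.008 |r|6.2
2 [-0.008, -0.004, -0.0] [0.0, 0.0, 6.2] |t|0.009 |r|6.2
3 [-0.007, -0.002, -0.0] [0.0, 0.0, 6.2] |t|0.007 |r|6.2
4 [-0.009, -0.002, -0.0] [0.0, 0.0, 6.2] |t|0.009 |r|6.2
5 [-0.008, -0.001, -0.0] [0.0, 0.0, 6.2] |t|0.008 |r|6.2
6 [-0.008, 0.0, -0.0] [0.0, 0.0, 6.2] |t|0.008 |r|6.2
7 [-0.008, 0.001, -0.0] [0.0, 0.0, 6.2] |t|0.008 |r|6.2
8 [-0.008, 0.002, -0.0] [0.0, 0.0, 6.2] |t|0.008 |r|6.2
9 [-0.008, 0.002, -0.0] [0.0, 0.0, 6.2] |t|0.008 |r|6.2
10 [-0.008, 0.004, -0.0] [0.0, 0.0, 6.2] |t|0.009 |r|6.2
```

>>> drive_tool([
  {"grip": 1,"translation": [0,0,-0.033],"turn": [0,0,0]},
  {"grip": 1,"translation": [0,0,-0.034],"turn": [0,0,0]},
  {"grip": 1,"translation": [0,0,-0.033],"turn": [0,0,0]},
  {"grip": 1,"translation": [-0.007,-0.004,0],"turn": [0,0,6.2]},
  {"grip": 1,"translation": [-0.008,-0.004,0],"turn": [0,0,6.2]},
])

```text
time: 5.4
eef_pos: [0.517, 0.2053, 0.2509]
tcp_rot: [179.9, -0.0, 103.4]
force: [-0.4, 0.2, -1.1]
opening: 0.0854
```

>>> drive_tool([
  {"grip": 1,"translation": [-0.007,-0.002,0],"turn": [0,0,6.2]},
  {"grip": 1,"translation": [-0.009,-0.002,0],"turn": [0,0,6.2]},
  {"grip": 1,"translation": [-0.008,-0.001,0],"turn": [0,0,6.2]},
  {"grip": 1,"translation": [-0.008,0,0],"turn": [0,0,6.2]},
  {"grip": 1,"translation": [-0.008,0.001,0],"turn": [0,0,6.2]},
])

```text
time: 5.9
eef_pos: [0.5131, 0.1642, 0.2496]
tcp_rot: [-180.0, 0.0, 72.4]
force: [0.0, -0.6, 0.4]
opening: 0.0854
```

>>> drive_tool([
  {"grip": 1,"translation": [-0.008,0.002,0],"turn": [0,0,6.2]},
  {"grip": 1,"translation": [-0.008,0.002,0],"turn": [0,0,6.2]},
  {"grip": 1,"translation": [-0.008,0.004,0],"turn": [0,0,6.2]},
  {"grip": 1,"translation": [0,0,0.01],"turn": [0,0,0]},
  {"grip": 1,"translation": [0,0,0],"turn": [0,0,0]},
])

```text
time: 6.4
eef_pos: [0.5101, 0.1393, 0.2381]
tcp_rot: [-179.9, 0.1, 54.2]
force: [0.3, 0.7, -0.0]
opening: 0.0855
```

```bash
python3 - <<'E'
from plan import *
p,R,s=pose(); print(p,s["force"],s["tcp_rot"])
print(R.inv().apply(np.array([.511,.1395,.148])-p))
E
```

```text
[0.51010591 0.1393326  0.23812948] [ 0.26391065  0.72079957 -0.04513392] [-1.79931281e+02  9.04867229e-02  5.41868454e+01]
[0.00080126 0.00073519 0.09012751]
```

>>> drive_tool([
  {"grip": 1,"translation": [0.001,0.001,0.03],"turn": [0,0,0]},
  {"grip": 1,"translation": [0,0,0.03],"turn": [0,0,0]},
  {"grip": 1,"translation": [0,0,0.02],"turn": [0,0,0]},
  {"grip": 1,"translation": [0,0,0.01],"turn": [0,0,0]},
  {"grip": 0.4,"translation": [0,0,0],"turn": [0,0,0]},
])

```text
time: 6.9
eef_pos: [0.5113, 0.1397, 0.1483]
tcp_rot: [-179.9, 0.1, 54.1]
force: [0.3, -0.2, 0.1]
opening: 0.0731
```

>>> drive_tool([
  {"grip": 0.2,"translation": [0,0,0],"turn": [0,0,0]},
  {"grip": 0.2,"translation": [0,0,0],"turn": [0,0,0]},
  {"grip": 0.2,"translation": [0,0,0],"turn": [0,0,0]},
  {"grip": 0.2,"translation": [0,0,-0.004],"turn": [0,0,0]},
  {"grip": 0.2,"translation": [0,0,-0.01],"turn": [0,0,0]},
])

```text
time: 7.4
eef_pos: [0.5116, 0.1392, 0.1636]
tcp_rot: [-180.0, 0.1, 54.0]
force: [0.6, -0.5, -1.8]
opening: 0.0505
```

>>> drive_tool([
  {"grip": 0.2,"translation": [0,0,-0.01],"turn": [0,0,0]},
  {"grip": 0.2,"translation": [0,0,0],"turn": [0,0,0]},
  {"grip": 0.2,"translation": [0,0,0],"turn": [0,0,0]},
  {"grip": 0.2,"translation": [0,0,0],"turn": [0,0,0]},
  {"grip": 0.2,"translation": [0,0,0],"turn": [0,0,0]},
])

```text
time: 7.9
eef_pos: [0.5119, 0.1393, 0.1733]
tcp_rot: [-180.0, 0.0, 54.0]
force: [-0.1, -0.2, -1.0]
opening: 0.0502
```

```bash
python3 - <<'E'
from plan import *
F=[]
for i in range(10):
    p,R,s=pose(); F.append(s["force"][2]); pp,d=get_image("top")
print(s["time"],p,np.mean(F),np.std(F),s["opening"])
E
```

```text
8.35 [0.51216271 0.1394057  0.17363993] -1.3478440855892824 0.3467630821461227 0.050163120795202534
```

The mean is −1.35 N, against −3.27 N for T2. That difference of 1.9 N matches 300 versus 110 g, so the rear tin T1 should be the 190 g one. Putting T3 back.

>>> drive_tool([
  {"grip": 0.2,"translation": [0,0,0.01],"turn": [0,0,0]},
  {"grip": 0.2,"translation": [0,0,0.008],"turn": [0,0,0]},
  {"grip": 0.2,"translation": [0,0,0.004],"turn": [0,0,0]},
  {"grip": 0.2,"translation": [0,0,0.002],"turn": [0,0,0]},
  {"grip": 0.4,"translation": [0,0,0],"turn": [0,0,0]},
])

```text
time: 8.9
eef_pos: [0.5122, 0.1401, 0.1511]
tcp_rot: [-179.9, -0.1, 54.0]
force: [-7.8, 0.1, 16.3]
opening: 0.0504
```

>>> drive_tool([
  {"grip": 0.7,"translation": [0,0,0],"turn": [0,0,0]},
  {"grip": 1,"translation": [0,0,0],"turn": [0,0,0]},
  {"grip": 1,"translation": [0,0,0],"turn": [0,0,0]},
  {"grip": 1,"translation": [0,0,-0.02],"turn": [0,0,0]},
  {"grip": 1,"translation": [0,0,-0.04],"turn": [0,0,0]},
])

```text
time: 9.4
eef_pos: [0.5101, 0.1389, 0.2072]
tcp_rot: [-179.8, 0.3, 54.0]
force: [0.7, -0.0, 1.7]
opening: 0.0852
```

```bash
python3 - <<'E'
from plan import *
p,R,s=pose(); print(p,s["force"],s["opening"],s["qpos"],s["time"])
a=rows([.512,.139,.25],R,1)
a=rows([.588,.1715,.25],[180,0,173.5],15,a)
E
```

```text
[0.51010127 0.13891791 0.20723412] [ 0.74048927 -0.03813467  1.70782734] 0.08522965652581053 [-48.47707257  11.30972149  34.65793216  94.9158216   -6.50326037
  76.20700335 -48.73512453] 9.4
1 [0.001, 0.001, -0.043] [0.0, 0.0, 0.0] |t|0.043 |r|0.0
1 [0.005, 0.003, -0.0] [-0.0, 0.0, -8.0] |t|0.006 |r|8.0
2 [0.004, 0.003, -0.0] [-0.1, -0.0, -7.9] |t|0.005 |r|7.9
3 [0.004, 0.004, -0.0] [0.0, 0.0, -8.0] |t|0.006 |r|8.0
4 [0.003, 0.005, -0.0] [-0.0, 0.0, -8.0] |t|0.006 |r|8.0
5 [0.002, 0.005, -0.0] [-0.1, 0.0, -7.9] |t|0.005 |r|7.9
6 [0.002, 0.005, -0.0] [0.0, 0.0, -8.0] |t|0.005 |r|8.0
7 [0.001, 0.005, -0.0] [-0.0, 0.0, -8.0] |t|0.005 |r|8.0
8 [0.001, 0.006, -0.0] [-0.1, 0.0, -7.9] |t|0.006 |r|7.9
9 [-0.001, 0.005, -0.0] [0.0, 0.0, -8.0] |t|0.005 |r|8.0
10 [-0.001, 0.006, -0.0] [-0.0, 0.0, -8.0] |t|0.006 |r|8.0
11 [-0.002, 0.005, -0.0] [-0.1, 0.0, -7.9] |t|0.005 |r|7.9
12 [-0.003, 0.005, -0.0] [0.0, 0.0, -8.0] |t|0.006 |r|8.0
13 [-0.003, 0.004, -0.0] [-0.0, 0.0, -8.0] |t|0.005 |r|8.0
14 [-0.004, 0.004, -0.0] [-0.1, 0.0, -7.9] |t|0.006 |r|7.9
15 [-0.004, 0.004, -0.0] [-0.0, 0.0, -8.0] |t|0.006 |r|8.0
```

```bash
python3 - <<'E'
from plan import *
p,R,s=pose()
a=rows([.512,.139,.25],R,1)
a=rows([.588,.1715,.25],[180,0,-6.5],8,a)
a=rows([.588,.1715,.23],[180,0,-6.5],1,a)
E
```

```text
1 [0.001, 0.001, -0.043] [0.0, 0.0, 0.0] |t|0.043 |r|0.0
1 [0.009, 0.005, -0.0] [0.0, 0.1, 7.6] |t|0.010 |r|7.6
2 [0.009, 0.004, -0.0] [0.0, 0.0, 7.5] |t|0.010 |r|7.5
3 [0.01, 0.003, -0.0] [0.0, 0.1, 7.6] |t|0.010 |r|7.6
4 [0.011, 0.002, -0.0] [0.0, 0.0, 7.6] |t|0.011 |r|7.6
5 [0.01, -0.0, -0.0] [0.0, 0.1, 7.5] |t|0.010 |r|7.5
6 [0.01, -0.001, -0.0] [0.0, 0.0, 7.6] |t|0.010 |r|7.6
7 [0.01, -0.003, -0.0] [0.0, 0.1, 7.5] |t|0.010 |r|7.5
8 [0.01, -0.004, -0.0] [0.0, 0.0, 7.6] |t|0.011 |r|7.6
1 [-0.0, 0.0, 0.02] [0.0, 0.0, 0.0] |t|0.020 |r|0.0
```

>>> drive_tool([
  {"grip": 1,"translation": [0.001,0.001,-0.043],"turn": [0,0,0]},
  {"grip": 1,"translation": [0.009,0.005,0],"turn": [0,0.1,7.6]},
  {"grip": 1,"translation": [0.009,0.004,0],"turn": [0,0,7.5]},
  {"grip": 1,"translation": [0.01,0.003,0],"turn": [0,0,7.6]},
  {"grip": 1,"translation": [0.011,0.002,0],"turn": [0,0,7.6]},
])

```text
time: 9.9
eef_pos: [0.5524, 0.1559, 0.2525]
tcp_rot: [-180.0, -0.1, 23.4]
force: [-0.2, -0.6, -0.3]
opening: 0.0853
```

>>> drive_tool([
  {"grip": 1,"translation": [0.01,0,0],"turn": [0,0,7.5]},
  {"grip": 1,"translation": [0.01,-0.001,0],"turn": [0,0,7.6]},
  {"grip": 1,"translation": [0.01,-0.003,0],"turn": [0,0,7.5]},
  {"grip": 1,"translation": [0.01,-0.004,0],"turn": [0,0,7.6]},
  {"grip": 1,"translation": [0,0,0],"turn": [0,0,0]},
])

```text
time: 10.4
eef_pos: [0.5904, 0.1727, 0.2517]
tcp_rot: [180.0, -0.0, -6.6]
force: [-0.9, 0.5, -0.6]
opening: 0.0854
```

```bash
python3 - <<'E'
from plan import *
p,R,s=pose(); print(p,s["force"],s["tcp_rot"])
print(R.inv().apply(np.array([.588,.1715,.148])-p))
show("wrist","pics/w2.png")
T=get_calibration("wrist")["tool_from_camera"];f,cx,cy,c=K("wrist")
for X in [(.588,.1715,.194),(.511,.1395,.194)]:
    q=np.linalg.inv(T)@np.append(R.inv().apply(np.array(X)-p),1); print(X,q[0]/q[2]*f+cx,q[1]/q[2]*f+cy, f*.026/q[2])
E
```

```text
[0.59036186 0.17274331 0.25171081] [-0.94025938  0.51245222 -0.57846143] [ 1.79997561e+02 -1.28475361e-02 -6.57136956e+00]
[-0.00222731  0.00150102  0.10371037]
(0.588, 0.1715, 0.194) 255.48845972087477 204.0874551897591 31.520556068178596
(0.511, 0.1395, 0.194) 300.07245642267196 279.6590122316493 28.73915221613562
```

View pics/w2.png

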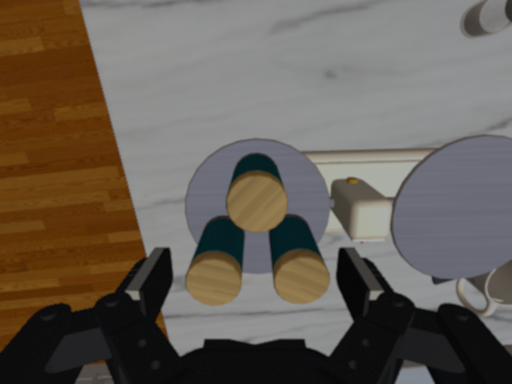

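>>> drive_tool([
  {"grip": 1,"translation": [-0.002,0.001,0.03],"turn": [0,0,0]},
  {"grip": 1,"translation": [0,0,0.03],"turn": [0,0,0]},
  {"grip": 1,"translation": [0,0,0.025],"turn": [0,0,0]},
  {"grip": 1,"translation": [0,0,0.018],"turn": [0,0,0]},
  {"grip": 1,"translation": [0,0,0],"turn": [0,0,0]},
])

```text
time: 10.95
eef_pos: [0.5857, 0.171, 0.1471]
tcp_rot: [180.0, 0.2, -6.3]
force: [-0.6, 0.5, -0.2]
opening: 0.0856
```

>>> drive_tool([
  {"grip": 0.4,"translation": [0,0,0],"turn": [0,0,0]},
  {"grip": 0.2,"translation": [0,0,0],"turn": [0,0,0]},
  {"grip": 0.2,"translation": [0,0,0],"turn": [0,0,0]},
  {"grip": 0.2,"translation": [0,0,0],"turn": [0,0,0]},
  {"grip": 0.2,"translation": [0,0,-0.005],"turn": [0,0,0]},
])

```text
time: 11.45
eef_pos: [0.588, 0.1714, 0.1553]
tcp_rot: [-179.9, -0.1, -6.5]
force: [0.4, 0.4, -2.3]
opening: 0.0503
```

>>> drive_tool([
  {"grip": 0.2,"translation": [0,0,-0.01],"turn": [0,0,0]},
  {"grip": 0.2,"translation": [0,0,-0.03],"turn": [0,0,0]},
  {"grip": 0.2,"translation": [0,0,-0.03],"turn": [0,0,0]},
  {"grip": 0.2,"translation": [0,0,0],"turn": [0,0,0]},
  {"grip": 0.2,"translation": [0,0,0],"turn": [0,0,0]},
])

```text
time: 11.95
eef_pos: [0.5883, 0.1714, 0.2257]
tcp_rot: [-179.9, -0.1, -6.5]
force: [-0.0, 0.2, -2.8]
opening: 0.05
```

```bash
python3 - <<'E'
from plan import *
F=[]
for i in range(8):
    p,R,s=pose(); F.append(s["force"][2]); pp,d=get_image("scene")
print(s["time"],p,np.mean(F),np.std(F),s["opening"])
cv2.imwrite("pics/s2.png",pp[:,:,::-1])
crop("pics/s2.png","pics/s2c.png",130,140,330,290,4)
a=rows([.524,-.021,.235],[180,0,-6.5],10)
E
```

```text
12.3 [0.58752057 0.17132233 0.22400485] -2.027356554652222 0.6556705243543701 0.0498510154113002
1 [-0.004, 0.02, -0.001] [-0.0, -0.0, 0.0] |t|0.020 |r|0.0
2 [-0.004, 0.02, -0.001] [-0.0, -0.0, 0.0] |t|0.020 |r|0.0
3 [-0.004, 0.019, -0.001] [-0.0, -0.0, 0.0] |t|0.019 |r|0.0
4 [-0.005, 0.02, -0.001] [-0.0, -0.0, 0.0] |t|0.021 |r|0.0
5 [-0.004, 0.02, -0.001] [-0.0, -0.0, 0.0] |t|0.020 |r|0.0
6 [-0.004, 0.02, -0.002] [-0.0, -0.0, 0.0] |t|0.020 |r|0.0
7 [-0.004, 0.02, -0.001] [-0.0, -0.0, 0.0] |t|0.020 |r|0.0
8 [-0.004, 0.02, -0.001] [-0.0, -0.0, 0.0] |t|0.020 |r|0.0
9 [-0.004, 0.019, -0.001] [-0.0, -0.0, 0.0] |t|0.019 |r|0.0
10 [-0.004, 0.02, -0.001] [-0.0, -0.0, 0.0] |t|0.020 |r|0.0
```

View pics/s2c.png

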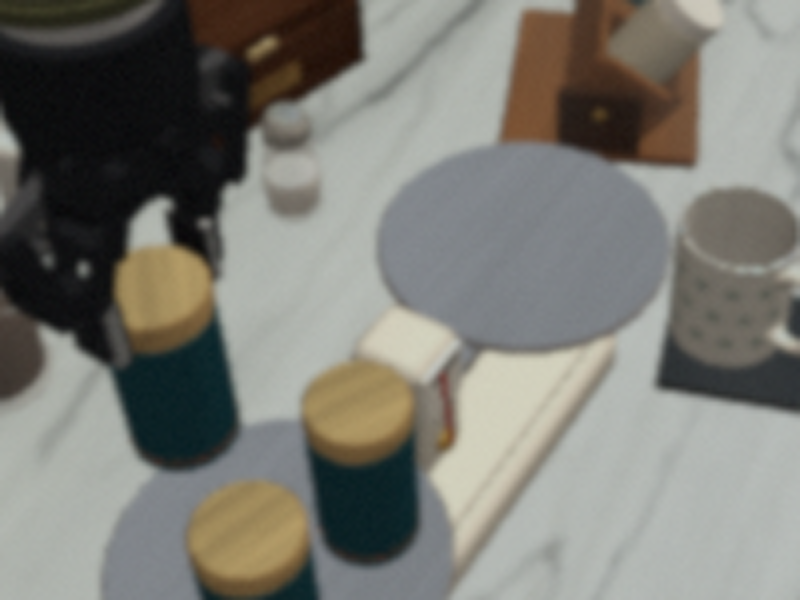

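>>> drive_tool([
  {"grip": 0.2,"translation": [-0.002,0.01,-0.003],"turn": [0,0,0]},
  {"grip": 0.2,"translation": [-0.004,0.02,-0.003],"turn": [0,0,0]},
  {"grip": 0.2,"translation": [-0.004,0.02,-0.002],"turn": [0,0,0]},
  {"grip": 0.2,"translation": [-0.004,0.02,-0.001],"turn": [0,0,0]},
  {"grip": 0.2,"translation": [-0.005,0.02,-0.001],"turn": [0,0,0]},
])

```text
time: 12.85
eef_pos: [0.5581, 0.0813, 0.235]
tcp_rot: [-179.9, -0.1, -6.6]
force: [0.6, -0.8, -2.1]
opening: 0.0498
```

>>> drive_tool([
  {"grip": 0.2,"translation": [-0.004,0.02,0],"turn": [0,0,0]},
  {"grip": 0.2,"translation": [-0.004,0.02,0],"turn": [0,0,0]},
  {"grip": 0.2,"translation": [-0.004,0.02,0],"turn": [0,0,0]},
  {"grip": 0.2,"translation": [-0.004,0.02,0],"turn": [0,0,0]},
  {"grip": 0.2,"translation": [-0.004,0.019,0],"turn": [0,0,0]},
])

```text
time: 13.35
eef_pos: [0.5272, -0.0138, 0.2345]
tcp_rot: [-179.9, -0.1, -6.5]
force: [-0.0, 0.3, -1.4]
opening: 0.0506
```

>>> drive_tool([
  {"grip": 0.2,"translation": [-0.002,0.01,0],"turn": [0,0,0]},
  {"grip": 0.2,"translation": [0,0,0.015],"turn": [0,0,0]},
  {"grip": 0.2,"translation": [0,0,0.015],"turn": [0,0,0]},
  {"grip": 0.2,"translation": [0,0,0.015],"turn": [0,0,0]},
  {"grip": 0.2,"translation": [0,0,0.005],"turn": [0,0,0]},
])

```text
time: 13.85
eef_pos: [0.5239, -0.0214, 0.183]
tcp_rot: [-179.9, 0.1, -6.5]
force: [0.1, -0.4, -1.9]
opening: 0.05
```

```bash
python3 - <<'E'
from plan import *
p,R,s=pose(); print(p,s["force"],s["tcp_rot"])
pp,d=show("scene","pics/s3.png")
crop("pics/s3.png","pics/s3c.png",180,140,330,252,5)
C=cloud("scene",d); 
E
```

```text
[ 0.52388298 -0.02137664  0.18298611] [ 0.12148691 -0.43294726 -1.88937899] [-1.79947171e+02  7.61499704e-02 -6.45202443e+00]
```

View pics/s3c.png

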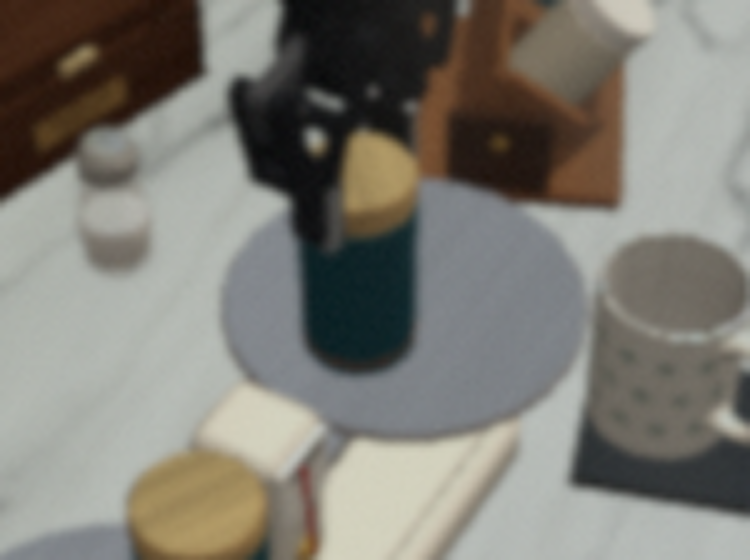

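>>> drive_tool([
  {"grip": 0.2,"translation": [0,0,0.004],"turn": [0,0,0]},
  {"grip": 0.2,"translation": [0,0,0.003],"turn": [0,0,0]},
  {"grip": 0.2,"translation": [0,0,0.002],"turn": [0,0,0]},
  {"grip": 0.2,"translation": [0,0,0.001],"turn": [0,0,0]},
  {"grip": 0.2,"translation": [0,0,0.001],"turn": [0,0,0]},
])

```text
time: 14.4
eef_pos: [0.5248, -0.0216, 0.1736]
tcp_rot: [-179.9, -0.1, -6.5]
force: [-0.6, -0.1, -0.9]
opening: 0.0501
```

>>> drive_tool([
  {"grip": 0.2,"translation": [0,0,0.001],"turn": [0,0,0]},
  {"grip": 0.2,"translation": [0,0,0],"turn": [0,0,0]},
  {"grip": 0.4,"translation": [0,0,0],"turn": [0,0,0]},
  {"grip": 0.6,"translation": [0,0,0],"turn": [0,0,0]},
  {"grip": 1,"translation": [0,0,0],"turn": [0,0,0]},
])

```text
time: 14.9
eef_pos: [0.5249, -0.0216, 0.1727]
tcp_rot: [-179.9, -0.1, -6.5]
force: [0.1, -0.6, -0.5]
opening: 0.0644
```

>>> drive_tool([
  {"grip": 1,"translation": [0,0,0],"turn": [0,0,0]},
  {"grip": 1,"translation": [0,0,0],"turn": [0,0,0]},
  {"grip": 1,"translation": [0,0,-0.02],"turn": [0,0,0]},
  {"grip": 1,"translation": [0,0,-0.04],"turn": [0,0,0]},
  {"grip": 1,"translation": [0,0,-0.04],"turn": [0,0,0]},
])

```text
time: 15.4
eef_pos: [0.524, -0.0219, 0.2734]
tcp_rot: [-179.9, 0.0, -6.5]
force: [0.5, 0.0, 0.8]
opening: 0.0854
```

```bash
python3 - <<'E'
from plan import *
np.set_printoptions(precision=4,suppress=True)
p,R,s=pose(); print(s["time"],p,s["force"],s["tcp_rot"],s["qpos"])
pp,d=show("scene","pics/s4.png")
crop("pics/s4.png","pics/s4c.png",150,140,330,275,4)
c=np.radians(21); az=np.array([-np.sin(np.radians(35))*np.cos(c),-np.sin(np.radians(35))*np.sin(c),np.cos(np.radians(35))])
L=np.array([.539,-.403,.121])
z=-az; inpl=np.array([np.cos(c)*np.cos(np.radians(35)),np.sin(c)*np.cos(np.radians(35)),np.sin(np.radians(35))]) # perp to axis in lean plane, back-up
for sg in (1,-1):
    y=sg*inpl; x=np.cross(y,z); Rt=Ro.from_matrix(np.stack([x,y,z],1)); print(sg,Rt.as_euler("xyz",degrees=True))
    w=(R.inv()*Rt).as_rotvec(degrees=True); print(w,np.linalg.norm(w))
print("pre",L+az*.05,"grasp TCP",L-az*.043)
E
```

```text
15.4 [ 0.524  -0.0219  0.2734] [0.515  0.0485 0.8008] [-179.9466    0.0155   -6.5124] [-43.5898   9.9546  49.4515  89.6363  -7.6448  83.9233 -90.2645]
1 [145.   0. 111.]
[ -21.7106   35.6651 -113.2669] 120.71758237413869
-1 [-145.    0.  -69.]
[31.3797 19.1019 60.4381] 70.72713874854249
pre [ 0.5122 -0.4133  0.162 ] grasp TCP [ 0.562  -0.3942  0.0858]
```

View pics/s4c.png

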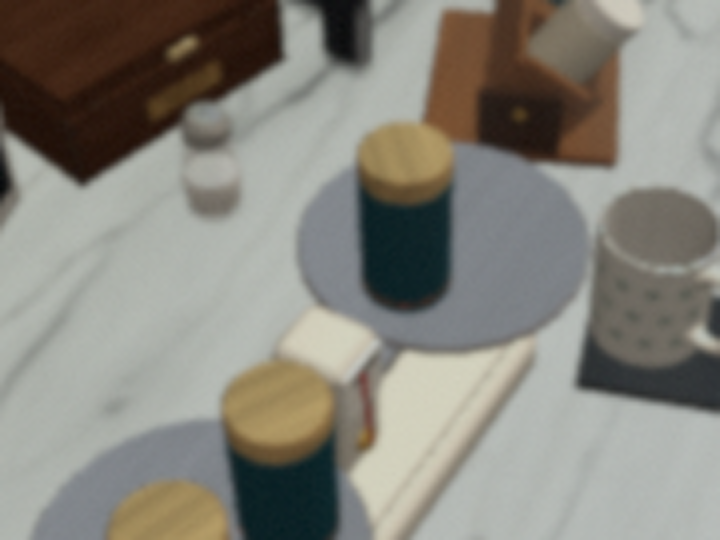

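```bash
python3 - <<'E'
from plan import *
a=rows([.4855,-.4236,.22],[145,0,111],20); print(a)
E
```

```text
1 [0.0, 0.02, 0.003] [-1.1, 1.8, -5.7] |t|0.020 |r|6.1
2 [-0.002, 0.02, 0.003] [-1.0, 1.7, -5.6] |t|0.020 |r|5.9
3 [-0.004, 0.02, 0.004] [-1.1, 1.8, -5.7] |t|0.021 |r|6.1
4 [-0.006, 0.019, 0.004] [-1.1, 1.7, -5.7] |t|0.020 |r|6.0
5 [-0.008, 0.018, 0.004] [-1.0, 1.8, -5.6] |t|0.020 |r|6.0
6 [-0.01, 0.018, 0.004] [-1.1, 1.8, -5.7] |t|0.021 |r|6.1
7 [-0.011, 0.016, 0.004] [-1.0, 1.7, -5.7] |t|0.020 |r|6.0
8 [-0.014, 0.015, 0.003] [-1.1, 1.8, -5.6] |t|0.021 |r|6.0
9 [-0.014, 0.014, 0.004] [-1.1, 1.7, -5.7] |t|0.020 |r|6.0
10 [-0.017, 0.012, 0.004] [-1.0, 1.8, -5.7] |t|0.021 |r|6.1
11 [-0.017, 0.01, 0.003] [-1.1, 1.8, -5.7] |t|0.020 |r|6.1
12 [-0.018, 0.008, 0.002] [-1.1, 1.7, -5.6] |t|0.020 |r|6.0
13 [-0.02, 0.006, 0.003] [-1.0, 1.8, -5.7] |t|0.021 |r|6.1
14 [-0.019, 0.005, 0.002] [-1.1, 1.7, -5.7] |t|0.020 |r|6.0
15 [-0.021, 0.002, 0.001] [-1.1, 1.8, -5.6] |t|0.021 |r|6.0
16 [-0.02, 0.001, 0.001] [-1.0, 1.8, -5.7] |t|0.020 |r|6.1
17 [-0.02, -0.002, -0.0] [-1.1, 1.7, -5.7] |t|0.020 |r|6.0
18 [-0.02, -0.003, -0.001] [-1.1, 1.8, -5.6] |t|0.020 |r|6.0
19 [-0.02, -0.006, -0.001] [-1.0, 1.7, -5.7] |t|0.021 |r|6.0
20 [-0.019, -0.007, -0.002] [-1.1, 1.8, -5.7] |t|0.020 |r|6.1
(array([ 0.48609213, -0.42361426,  0.21994064]), Rotation.from_matrix(array([[-3.58793735e-01,  7.64337218e-01,  5.35775767e-01],
                            [ 9.33416750e-01,  2.94094402e-01,  2.05527745e-01],
                            [-4.76149043e-04,  5.73844142e-01, -8.18964391e-01]])), None)
```

>>> drive_tool([
  {"grip": 1,"translation": [0,0.02,0.003],"turn": [-1.1,1.8,-5.7]},
  {"grip": 1,"translation": [-0.002,0.02,0.003],"turn": [-1.0,1.7,-5.6]},
  {"grip": 1,"translation": [-0.004,0.02,0.004],"turn": [-1.1,1.8,-5.7]},
  {"grip": 1,"translation": [-0.006,0.019,0.004],"turn": [-1.1,1.7,-5.7]},
  {"grip": 1,"translation": [-0.008,0.018,0.004],"turn": [-1.0,1.8,-5.6]},
])

```text
time: 15.95
eef_pos: [0.5138, -0.1224, 0.2569]
tcp_rot: [172.7, -7.3, 22.6]
force: [0.3, 0.2, -0.4]
opening: 0.0851
```

>>> drive_tool([
  {"grip": 1,"translation": [-0.01,0.018,0.004],"turn": [-1.1,1.8,-5.7]},
  {"grip": 1,"translation": [-0.011,0.016,0.004],"turn": [-1.0,1.7,-5.7]},
  {"grip": 1,"translation": [-0.014,0.015,0.003],"turn": [-1.1,1.8,-5.6]},
  {"grip": 1,"translation": [-0.014,0.014,0.004],"turn": [-1.1,1.7,-5.7]},
  {"grip": 1,"translation": [-0.017,0.012,0.004],"turn": [-1.0,1.8,-5.7]},
])

```text
time: 16.45
eef_pos: [0.5039, -0.2237, 0.2423]
tcp_rot: [162.7, -9.9, 52.5]
force: [-0.1, 1.2, 0.4]
opening: 0.0853
```

>>> drive_tool([
  {"grip": 1,"translation": [-0.017,0.01,0.003],"turn": [-1.1,1.8,-5.7]},
  {"grip": 1,"translation": [-0.018,0.008,0.002],"turn": [-1.1,1.7,-5.6]},
  {"grip": 1,"translation": [-0.02,0.006,0.003],"turn": [-1.0,1.8,-5.7]},
  {"grip": 1,"translation": [-0.019,0.005,0.002],"turn": [-1.1,1.7,-5.7]},
  {"grip": 1,"translation": [-0.021,0.002,0.001],"turn": [-1.1,1.8,-5.6]},
])

```text
time: 16.95
eef_pos: [0.4926, -0.3241, 0.2273]
tcp_rot: [152.6, -7.2, 82.3]
force: [0.8, 0.4, 1.2]
opening: 0.0855
```

>>> drive_tool([
  {"grip": 1,"translation": [-0.02,0.001,0.001],"turn": [-1.0,1.8,-5.7]},
  {"grip": 1,"translation": [-0.02,-0.002,0],"turn": [-1.1,1.7,-5.7]},
  {"grip": 1,"translation": [-0.02,-0.003,-0.001],"turn": [-1.1,1.8,-5.6]},
  {"grip": 1,"translation": [-0.02,-0.006,-0.001],"turn": [-1.0,1.7,-5.7]},
  {"grip": 1,"translation": [-0.019,-0.007,-0.002],"turn": [-1.1,1.8,-5.7]},
])

```text
time: 17.45
eef_pos: [0.4363, -0.357, 0.2456]
tcp_rot: [145.4, 3.6, 108.9]
force: [0.2, -0.5, -0.7]
opening: 0.0855
```

```bash
python3 - <<'E'
from plan import *
np.set_printoptions(precision=4,suppress=True)
p,R,s=pose(); print(s["time"],p,s["force"],s["tcp_rot"],s["qpos"])
pp,d=show("wrist","pics/w3.png"); np.save("w3.npy",d)
T=get_calibration("wrist")["tool_from_camera"];f,cx,cy,c=K("wrist")
for X in [(.539,-.403,.121),(.511,-.3296,.1204)]:
    q=np.linalg.inv(T)@np.append(R.inv().apply(np.array(X)-p),1); print(X,q[0]/q[2]*f+cx,q[1]/q[2]*f+cy, f*.026/q[2])
np.savez("w3p.npz",p=p,R=R.as_matrix())
E
```

```text
17.45 [ 0.4363 -0.357   0.2456] [ 0.1839 -0.5058 -0.7058] [145.3509   3.5941 108.9412] [-39.7319 -14.5488  89.2523 107.3506 -19.6161  58.8229  79.7078]
(0.539, -0.403, 0.121) 249.14580377140624 228.51122573855 21.417874625599445
(0.511, -0.3296, 0.1204) 249.03900349588628 166.18435214927842 23.387812000327326
```

View pics/w3.png

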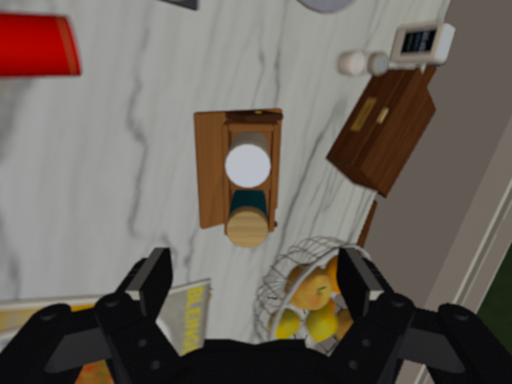

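```bash
cat > fk.py <<'E'
import numpy as np, itertools
from scipy.spatial.transform import Rotation as Ro
from scipy.optimize import least_squares
S=[([-79.80708472,22.01755065,0.93730227,78.56256175,-0.36003503,79.53804908,-2.66473764],[.1488813,.60643745,.20964389],[-179.884711,.00281801640,166.207308]),
([-48.47707257,11.30972149,34.65793216,94.9158216,-6.50326037,76.20700335,-48.73512453],[.51010127,.13891791,.20723412],[-179.8,.3,54.0]),
([-43.5898,9.9546,49.4515,89.6363,-7.6448,83.9233,-90.2645],[.524,-.0219,.2734],[-179.9466,.0155,-6.5124]),
([-39.7319,-14.5488,89.2523,107.3506,-19.6161,58.8229,79.7078],[.4363,-.357,.2456],[145.3509,3.5941,108.9412])]
rz=lambda a:Ro.from_euler("z",a,degrees=True); ry=lambda a:Ro.from_euler("y",a,degrees=True)
def fk(q,sg,c1,c7,L):
    d1,a1,d3,a3,a4,d5,a6,d7=L
    R=rz(sg[0]*q[0]+c1); p=R.apply([a1,0,d1]); R=R*ry(q[1])*rz(sg[1]*q[2]); p=p+R.apply([a3,0,d3]); R=R*ry(q[3])*rz(sg[2]*q[4]); p=p+R.apply([a4,0,d5])
    R=R*ry(q[5]); p=p+R.apply([a6,0,d7]); R=R*rz(sg[3]*q[6]+c7); return p,R
if __name__=="__main__":
    best=[]
    for sg in itertools.product([1,-1],repeat=4):
        for c10 in (0,90,180,270):
          for c70 in (0,90,180,270):
            f=lambda x:np.concatenate([(fk(q,sg,x[0],x[1],np.zeros(8))[1].inv()*Ro.from_euler("xyz",e,degrees=True)).as_rotvec(degrees=True) for q,p,e in S])
            r=least_squares(f,[c10,c70]); best.append((r.cost,sg,r.x))
    best.sort(key=lambda b:b[0])
    for b in best[:6]:print(b)
    _,sg,x=best[0]
    g=lambda L:np.concatenate([fk(q,sg,x[0],x[1],L)[0]-np.array(p) for q,p,e in S])
    r=least_squares(g,[.3,0,.4,0,0,.4,0,.3]);print(r.x,r.cost,np.abs(r.fun).max(),np.linalg.svd(r.jac)[1])
E
python3 fk.py
```

```text
(np.float64(0.0014763358045133644), (-1, -1, -1, -1), array([-2.07205245e-03,  9.00003694e+01]))
(np.float64(0.0014763358045134555), (-1, -1, -1, -1), array([-2.07200843e-03,  9.00003694e+01]))
(np.float64(0.0014763358045136632), (-1, -1, -1, -1), array([-2.07207001e-03,  9.00003694e+01]))
(np.float64(0.0014763358045136736), (-1, -1, -1, -1), array([359.99792796,  90.00036938]))
(np.float64(0.0014763358045136751), (-1, -1, -1, -1), array([359.99792796,  90.00036939]))
(np.float64(0.001476335804513733), (-1, -1, -1, -1), array([-2.07203848e-03,  9.00003694e+01]))
[ 0.29003665 -0.02970564  0.42874412  0.00493674  0.04811507  0.5095301
  0.00600695  0.33443746] 0.0005617133260655113 0.031128900166499038 [3.96020044 3.69164956 1.539639   0.4065856  0.2842947  0.18993144
 0.14371127 0.1232296 ]
```

```bash
cat > fk2.py <<'E'
from fk import *
sg=(-1,-1,-1,-1)
def fk3(q,L,full=False):
    d1,a1,d3,a3,a4,d5,a6,d7,b1,b2,b3=L
    R=rz(-q[0]); p=R.apply([a1,b1,d1]); P=[p]; R=R*ry(q[1])*rz(-q[2]); p=p+R.apply([a3,b2,d3]);P.append(p); R=R*ry(q[3])*rz(-q[4]); p=p+R.apply([a4,b3,d5]);P.append(p)
    R=R*ry(q[5]); p=p+R.apply([a6,0,d7]); R=R*rz(90-q[6]); 
    return (p,R,P) if full else (p,R)
L0=np.array([.3,0,.42,0,0,.45,0,.3,0,0,0])
def fit(S,w=1e-3):
    g=lambda L:np.concatenate([fk3(q,L)[0]-np.array(p) for q,p,e in S]+[w*(L-L0)])
    return least_squares(g,L0)
if __name__=="__main__":
    for w in (1e-2,1e-3,1e-4):
        r=fit(S,w);print(w,np.round(r.x,4),np.abs(r.fun[:-11]).max())
E
python3 fk2.py
```

```text
0.01 [ 2.526e-01  2.000e-04  4.545e-01 -1.000e-04 -3.000e-04  4.611e-01
 -4.000e-04  3.802e-01 -1.770e-02 -1.420e-02  1.000e-04] 5.98807983626104e-05
0.001 [ 2.520e-01  0.000e+00  4.555e-01 -0.000e+00 -2.000e-04  4.611e-01
 -2.000e-04  3.803e-01 -1.800e-02 -1.350e-02 -4.000e-04] 1.9538769374660703e-06
0.0001 [ 2.520e-01  0.000e+00  4.556e-01 -0.000e+00 -2.000e-04  4.611e-01
 -2.000e-04  3.803e-01 -1.800e-02 -1.350e-02 -4.000e-04] 1.9127638736515795e-06
```

```bash
cat > sim.py <<'E'
from fk2 import *
L=fit(S,1e-3).x
lo=np.array([-169.22,-14.56,-87.37,10.42,-82.24,.94,-172.7]);hi=np.array([169.22,117.87,89.26,133.3,262.24,117.77,172.7])
def jac(q):
    p,R=fk3(q,L); J=np.zeros((6,7))
    for i in range(7):
        h=.01; qq=np.array(q,float); qq[i]+=h; p2,R2=fk3(qq,L); J[:3,i]=(p2-p)/np.radians(h); J[3:,i]=(R2*R.inv()).as_rotvec()/np.radians(h)
    return J
def step(q,p,R,W=np.ones(7),lam=1e-3,it=4):
    q=np.array(q,float)
    for _ in range(it):
        pc,Rc=fk3(q,L); e=np.r_[p-pc,(R*Rc.inv()).as_rotvec()]
        free=np.ones(7,bool); J=jac(q)
        for k in range(3):
            Jw=J[:,free]*W[free]; dq=np.zeros(7); dq[free]=np.degrees(W[free]*(Jw.T@np.linalg.solve(Jw@Jw.T+lam**2*np.eye(6),e)))
            bad=free&((q+dq<lo)|(q+dq>hi))
            if not bad.any(): break
            free&=~bad
        q=np.clip(q+dq,lo,hi)
    return q,np.linalg.norm(e[:3]),np.degrees(np.linalg.norm(e[3:]))
def path(q,p1,R1,n,**k):
    p0,R0=fk3(q,L); w=(R0.inv()*R1).as_rotvec(); mx=0
    for i in range(1,n+1):
        q,ep,er=step(q,p0+(np.array(p1)-p0)*i/n,R0*Ro.from_rotvec(w*i/n),**k); mx=max(mx,ep)
    return q,mx,er
E
python3 - <<'E'
from sim import *
np.set_printoptions(precision=1,suppress=True)
E=lambda *a:Ro.from_euler("xyz",a,degrees=True)
q=S[0][0]
q,a,b=path(q,[.518,.221,.26],E(180,0,116),15);print(q)
q,a,b=path(q,[.518,.222,.148],E(180,0,116),5)
q,a,b=path(q,[.518,.222,.25],E(180,0,116),5)
q,a,b=path(q,[.511,.1395,.25],E(180,0,54),10)
q,a,b=path(q,[.511,.1395,.15],E(180,0,54),10)
q,a,b=path(q,[.5101,.1389,.20723],E(180,0,54),10);print(q,S[1][0])
q,a,b=path(S[1][0],[.588,.1715,.25],E(180,0,-6.5),10)
q,a,b=path(q,[.588,.1715,.148],E(180,0,-6.5),5)
q,a,b=path(q,[.588,.1715,.235],E(180,0,-6.5),5)
q,a,b=path(q,[.524,-.022,.235],E(180,0,-6.5),10)
q,a,b=path(q,[.524,-.022,.173],E(180,0,-6.5),10)
q,a,b=path(q,[.524,-.0219,.2734],E(180,0,-6.5),10);print(q,S[2][0])
q,a,b=path(S[2][0],[.4855,-.4236,.22],E(145,0,111),20);print(q,a,b)
E
```

```text
[-47.   13.7  25.4  84.6  -5.9  83.    4.6]
[-48.5  10.9  34.6  95.3  -6.4  75.8 -48.8] [-48.47707257, 11.30972149, 34.65793216, 94.9158216, -6.50326037, 76.20700335, -48.73512453]
[-43.8  10.   49.7  89.7  -7.6  83.9 -90.3] [-43.5898, 9.9546, 49.4515, 89.6363, -7.6448, 83.9233, -90.2645]
[-37.8 -14.4  86.4 107.  -20.1  61.2  78.4] 0.10400009925708426 2.092380122162765
```

```bash
cat > goal.py <<'E'
from sim import *
E=lambda *a:Ro.from_euler("xyz",a,degrees=True)
c=np.radians(21); s35,c35=np.sin(np.radians(35)),np.cos(np.radians(35))
az=np.array([-s35*np.cos(c),-s35*np.sin(c),c35]); LID=np.array([.539,-.403,.121])
inpl=np.array([np.cos(c)*c35,np.sin(c)*c35,s35])
def Rg(phi):
    z=-az; y=inpl; x=np.cross(y,z); return Ro.from_matrix(np.stack([x,y,z],1))*rz(phi)
def margin(q): return np.min(np.minimum(q-lo,hi-q))
E
python3 - <<'E'
from goal import *
np.set_printoptions(precision=1,suppress=True)
rng=np.random.default_rng(0)
for phi in (0,-45,45,180,135,225):
    res=[]
    for off in (-.043,):
        p=LID+az*off;R=Rg(phi)
        for t in range(60):
            q=lo+(hi-lo)*rng.random(7); q[0]=rng.uniform(-60,90)
            q,ep,er=step(q,p,R,lam=1e-2,it=60)
            if ep<1e-3 and er<.3: res.append((margin(q),q))
    res.sort(key=lambda r:-r[0])
    print(phi,len(res)); 
    for m,q in res[:3]: print("  %.1f"%m,q)
E
```

```text
0 14
  37.8 [ 72.5  30.9 -30.   95.5 -24.6  46.3  84.3]
  37.2 [ 61.   28.4 -14.7  96.1 -35.1  48.9  91.6]
  36.7 [ 86.5  37.6 -50.6  94.9  -5.4  44.3  70.6]
-45 13
  37.9 [ 74.5  31.6 -32.8  95.4 -22.3  45.9 127.7]
  37.4 [ 64.   28.9 -18.6  95.9 -32.6  48.2 134.9]
  36.4 [ 86.6  37.8 -50.9  94.9  -5.1  44.3 115.4]
45 9
  38.0 [ 77.   32.5 -36.4  95.3 -19.4  45.4  35.6]
  37.1 [ 59.2  28.1 -12.3  96.2 -36.5  49.4  47.5]
  36.2 [ 86.8  37.9 -51.2  94.9  -4.8  44.3  25.2]
180 14
  37.5 [ 65.7  29.2 -20.8  95.8 -31.1  47.8 -91.1]
  36.9 [ 54.7  27.7  -6.4  96.4 -40.   50.6 -85.1]
  36.6 [ 48.3  27.5   1.8  96.7 -44.4  52.4 -82.2]
135 18
  38.2 [ 81.8  34.7 -43.4  95.1 -12.9  44.7 -59. ]
  38.2 [ 81.5  34.6 -42.9  95.1 -13.4  44.7 -58.6]
  37.9 [ 74.6  31.6 -32.9  95.4 -22.3  45.9 -52.3]
225 4
  37.0 [  56.3   27.8   -8.5   96.3  -38.7   50.1 -131. ]
  19.7 [  21.4   32.    37.8   98.   -62.5   63.2 -116.5]
  14.6 [  15.1   35.2   47.3   98.2  -67.7   67.5 -113.9]
```

```bash
cat > search.py <<'E'
from goal import *
import sys,time
rng=np.random.default_rng(int(sys.argv[1]))
np.set_printoptions(precision=1,suppress=True)
def wp():
    a=rng.uniform(-60,50); r=rng.uniform(.42,.85); z=rng.uniform(.28,.55); t=rng.uniform(-40,60); y=rng.uniform(-90,90)
    return (a,r,z,t,y)
def toPR(w):
    a,r,z,t,y=w; ar=np.radians(a)
    return np.array([r*np.cos(ar),r*np.sin(ar),z]), rz(a)*ry(180-t)*rz(y)   # t>0: tool tilts outward
def fast(q,p1,R1,n):
    return path(q,p1,R1,n,it=1)
pg=LID+az*.06
t0=time.time(); best=[]
cnt=0
while time.time()-t0<200:
    k=rng.integers(1,4); W=[wp() for _ in range(k)]; phi=rng.choice([0,-40,40,180,140,220])
    q=np.array(S[3][0]); ok=True; qs=[];rowsN=0
    for w in W:
        p,R=toPR(w); p0,R0=fk3(q,L)
        n=int(max(np.linalg.norm(p-p0)/.03,np.degrees((R0.inv()*R).magnitude())/6,5)); rowsN+=n
        q,mx,er=fast(q,p,R,max(n//2,4))
        if mx>.05: ok=False;break
        qs.append(q)
    cnt+=1
    if not ok or q[2]>60: continue
    R=Rg(phi);p0,R0=fk3(q,L); n=int(max(np.linalg.norm(pg-p0)/.03,np.degrees((R0.inv()*R).magnitude())/6,5)); rowsN+=n
    q,mx,er=fast(q,pg,R,max(n//2,4))
    if mx>.03 or er>2: continue
    m=margin(q); score=min(m,20)-rowsN*.15
    best.append((score,m,rowsN,phi,W,q))
best.sort(key=lambda b:-b[0]); print(cnt,len(best))
for b in best[:4]: print("%.1f m%.1f rows %d phi %d"%b[:4],[np.round(w,2).tolist() for w in b[4]],b[5])
E
for i in 1 2 3 4; do python3 search.py $i & done; wait
```

```text
4369 0
4331 0
4568 0
4451 0
```

```bash
python3 - <<'E'
s=open("sim.py").read()
s=s.replace("    return q,np.linalg.norm(e[:3])","    pc,Rc=fk3(q,L); e=np.r_[p-pc,(R*Rc.inv()).as_rotvec()]\n    return q,np.linalg.norm(e[:3])")
open("sim.py","w").write(s)
E
for i in 1 2 3 4; do python3 search.py $i & done; wait
```

```text
3000 184
18.1 m30.2 rows 13 phi 40 [[-45.24, 0.57, 0.33, 14.96, 59.63]] [ 30.9  22.4  32.   96.2 -52.   67.4  63. ]
17.9 m34.8 rows 14 phi 40 [[-28.53, 0.63, 0.4, 30.19, 59.75]] [ 60.9  20.2  -6.5  95.3 -37.7  60.1  53.7]
17.8 m29.9 rows 15 phi -40 [[-42.89, 0.63, 0.38, 43.97, 0.5]] [ 35.7  21.5  26.   96.4 -50.8  66.9 142.8]
17.6 m39.4 rows 16 phi 0 [[-36.22, 0.48, 0.41, 5.18, 42.45]] [ 91.   27.3 -47.   93.9 -15.8  54.6  77.9]
2883 173
17.9 m20.0 rows 14 phi 40 [[-24.38, 0.64, 0.28, 29.05, 35.76]] [ 16.1  28.7  53.6  96.7 -62.2  75.7  69.5]
17.4 m34.5 rows 17 phi -40 [[-48.32, 0.7, 0.41, 59.47, 24.47]] [ 48.3  20.3   9.9  95.8 -43.9  64.1 138.2]
17.4 m25.5 rows 17 phi 40 [[-50.91, 0.48, 0.29, -4.24, 67.67]] [ 21.5  25.1  45.   96.7 -56.7  70.8  65.6]
17.3 m35.0 rows 18 phi 40 [[-51.41, 0.68, 0.33, 57.44, 64.01]] [ 42.4  20.4  16.9  95.7 -45.9  65.2  59.2]
2910 172
17.3 m34.9 rows 18 phi 40 [[-51.55, 0.67, 0.32, 55.1, 37.07]] [ 52.1  20.3   4.2  94.6 -41.   62.8  55.7]
17.1 m32.6 rows 19 phi 40 [[-36.11, 0.73, 0.45, 53.63, 34.05]] [ 35.   21.2  26.1  96.  -49.7  66.6  61.4]
17.1 m34.7 rows 19 phi 0 [[-45.17, 0.64, 0.44, 20.18, 80.01]] [ 49.7  20.1   7.9  96.  -44.   62.6  98. ]
16.9 m35.9 rows 21 phi 40 [[-54.04, 0.47, 0.41, -4.4, 70.14]] [ 72.6  21.3 -21.7  94.7 -30.   57.8  47.4]
2927 219
18.1 m20.1 rows 13 phi 0 [[-46.81, 0.57, 0.4, 16.69, 14.24]] [ 15.6  29.   54.5  96.9 -62.1  75.6 108.8]
17.8 m36.5 rows 15 phi 40 [[-28.79, 0.5, 0.39, 13.53, 34.88]] [ 72.6  22.  -21.6  94.2 -29.7  58.2  47.8]
17.4 m35.2 rows 17 phi 40 [[-51.25, 0.6, 0.33, 31.41, 84.45]] [ 43.6  20.6  15.6  96.  -46.8  64.4  60.2]
17.4 m21.7 rows 17 phi 40 [[-42.58, 0.69, 0.3, 46.45, 22.65]] [ 17.1  28.1  51.7  96.  -60.5  75.1  68. ]
```

```bash
sed -i 's/^pg=/if __name__!="__main__": sys.exit\npg=/' search.py; python3 - <<'E'
from goal import *
np.set_printoptions(precision=1,suppress=True)
def toPR(w):
    a,r,z,t,y=w; ar=np.radians(a)
    return np.array([r*np.cos(ar),r*np.sin(ar),z]), rz(a)*ry(180-t)*rz(y)
C=[(40,[-28.53, 0.63, 0.4, 30.19, 59.75]),(0,[-36.22, 0.48, 0.41, 5.18, 42.45]),(-40,[-48.32, 0.7, 0.41, 59.47, 24.47]),(40,[-51.41, 0.68, 0.33, 57.44, 64.01]),(0,[-45.17, 0.64, 0.44, 20.18, 80.01]),(40,[-54.04, 0.47, 0.41, -4.4, 70.14]),(40,[-28.79, 0.5, 0.39, 13.53, 34.88]),(40,[-51.55, 0.67, 0.32, 55.1, 37.07])]
for n in (20,60):
  for phi,w in C:
    p,R=toPR(w); q,mx,er=path(S[3][0],p,R,n,it=2); q1=q
    q,mx2,er2=path(q,LID+az*.06,Rg(phi),n,it=2); print(n,phi,w,q1,"%.3f"%mx,q,"%.3f %.1f"%(mx2,er2))
E
```

```text
20 40 [-28.53, 0.63, 0.4, 30.19, 59.75] [-16.5  -5.8  37.6  91.6   7.7  63.1  22. ] 0.000 [ 18.8  26.8  48.3  96.1 -58.2  73.2  66.6] 0.000 0.0
20 0 [-36.22, 0.48, 0.41, 5.18, 42.45] [-19.2  -4.7  48.   82.7   4.2  95.3  40.7] 0.000 [ 17.5  27.5  50.3  96.2 -59.2  74.  107.2] 0.000 0.0
20 -40 [-48.32, 0.7, 0.41, 59.47, 24.47] [ 19.9 -12.   20.2 113.1  27.9  20.8  38.4] 0.000 [-38.9 -13.9  86.1 111.8 -21.4  55.8 119.3] 0.125 2.4
20 40 [-51.41, 0.68, 0.33, 57.44, 64.01] [ 43.5  -9.2   2.6 120.5  22.9  12.3   1. ] 0.000 [ 31.8  22.5  30.   95.6 -50.4  67.7  61.8] 0.000 0.0
20 0 [-45.17, 0.64, 0.44, 20.18, 80.01] [-10.9  10.6  64.3  73.3 -11.8  81.8  15.8] 0.000 [ 20.9  25.8  45.1  96.1 -56.7  72.1 105.7] 0.000 0.0
20 40 [-54.04, 0.47, 0.41, -4.4, 70.14] [ -5.4   8.1  65.1  75.9  -7.2 104.9  24.1] 0.000 [ 18.7  26.8  48.5  96.1 -58.3  73.3  66.6] 0.000 0.0
20 40 [-28.79, 0.5, 0.39, 13.53, 34.88] [-19.4 -10.3  37.   90.6   8.7  84.3  44.3] 0.000 [ 16.3  28.1  52.1  96.2 -60.1  74.7  67.7] 0.000 0.0
20 40 [-51.55, 0.67, 0.32, 55.1, 37.07] [ 28.7 -10.7  15.8 120.9  28.6  16.1  23.5] 0.000 [
[... 505 characters left out ...]
 0.33, 57.44, 64.01] [ 42.7  -9.2   3.3 120.5  23.5  12.4   0.5] 0.000 [ 32.4  22.4  29.2  95.6 -50.1  67.5  61.7] 0.000 0.0
60 0 [-45.17, 0.64, 0.44, 20.18, 80.01] [-11.4  10.8  65.1  73.4 -12.1  81.8  16. ] 0.000 [ 20.8  25.8  45.3  96.1 -56.8  72.1 105.8] 0.000 0.0
60 40 [-54.04, 0.47, 0.41, -4.4, 70.14] [ -5.9   8.3  66.   76.   -7.4 104.9  24.3] 0.000 [ 18.5  26.9  48.8  96.2 -58.4  73.4  66.7] 0.000 0.0
60 40 [-28.79, 0.5, 0.39, 13.53, 34.88] [-20.2 -10.4  37.5  90.6   9.   84.3  44.1] 0.000 [ 16.5  28.1  51.9  96.2 -60.   74.6  67.6] 0.000 0.0
60 40 [-51.55, 0.67, 0.32, 55.1, 37.07] [ 28.3 -10.7  16.2 120.9  28.8  16.2  23.3] 0.000 [ 27.9  23.4  35.2  95.8 -52.5  69.   63.2] 0.000 0.0
```

```bash
cat > full.py <<'E'
from goal import *
np.set_printoptions(precision=1,suppress=True)
def toPR(w):
    a,r,z,t,y=w; ar=np.radians(a)
    return np.array([r*np.cos(ar),r*np.sin(ar),z]), rz(a)*ry(180-t)*rz(y)
def up(R):  # nearest tool-down orientation
    z=R.apply([0,0,1]); ax=np.cross(z,[0,0,-1]); an=np.arcsin(np.linalg.norm(ax)); return Ro.from_rotvec(ax/np.linalg.norm(ax)*an)*R
def seg(q,p,R,n,nm):
    p0,R0=fk3(q,L); w=(R0.inv()*R).as_rotvec(); m=99; vel=0
    for i in range(1,n+1):
        qn,ep,er=step(q,p0+(np.array(p)-p0)*i/n,R0*Ro.from_rotvec(w*i/n),it=2); vel=max(vel,np.abs(qn-q).max()); q=qn; m=min(m,margin(q))
    print("  %-8s"%nm,q,"ep %.4f er %.2f minmargin %.1f maxdq %.1f"%(ep,er,m,vel)); return q
if __name__=="__main__":
  for w in ([-45,.64,.44,20,80],[-51,.68,.33,57,64]):
   for phi in (0,40,-40):
    print(w,phi); R=Rg(phi)
    p,Rw=toPR(w); q=seg(S[3][0],p,Rw,20,"wp")
    q=seg(q,LID+az*.06,R,15,"pre"); q=seg(q,LID-az*.043,R,10,"grasp"); q=seg(q,LID+az*.06,R,10,"out")
    print(up(R).as_euler("xyz",degrees=True))
    q=seg(q,np.array([.5,-.3,.28]),up(R),15,"upright"); q=seg(q,np.array([.517,-.105,.25]),up(R),8,"over");q=seg(q,np.array([.517,-.105,.165]),up(R),8,"place");
E
python3 full.py
```

```text
[-45, 0.64, 0.44, 20, 80] 0
  wp       [-11.   10.9  64.6  73.1 -12.2  82.1  16. ] ep 0.0000 er 0.00 minmargin 2.2 maxdq 4.6
  pre      [ 20.8  25.8  45.2  96.1 -56.8  72.1 105.8] ep 0.0000 er 0.00 minmargin 21.7 maxdq 7.1
  grasp    [ 19.5  32.8  40.6  98.1 -64.   64.4 109.3] ep 0.0000 er 0.00 minmargin 18.2 maxdq 0.8
  out      [ 20.8  25.8  45.3  96.1 -56.8  72.1 105.8] ep 0.0000 er 0.00 minmargin 19.0 maxdq 0.8
[180.   0. 111.]
  upright  [-11.8  21.1  54.5  80.1 -17.1  87.4  62.6] ep 0.0000 er 0.00 minmargin 28.7 maxdq 3.5
  over     [-36.   11.5  51.8  91.7  -9.1  81.2  37.6] ep 0.0000 er 0.00 minmargin 26.0 maxdq 3.5
  place    [-34.4  15.2  50.7  99.5 -12.4  71.1  40.4] ep 0.0000 er 0.00 minmargin 26.4 maxdq 1.3
[-45, 0.64, 0.44, 20, 80] 40
  wp       [-11.   10.9  64.6  73.1 -12.2  82.1  16. ] ep 0.0000 er 0.00 minmargin 2.2 maxdq 4.6
  pre      [ 19.3  26.5  47.5  96.1 -57.8  72.9  66.4] ep 0.0000 er 0.00 minmargin 24.5 maxdq 4.0
  grasp    [ 18.1  33.5  42.7  98.1 -65.1  65.3  69.8] ep 0.0000 er 0.00 minmargin 17.1 maxdq 0.8
  out      [ 19.3  26.5  47.5  96.1 -57.8  72.9 
[... 2586 characters left out ...]

  wp       [ 40.6  -9.3   4.8 120.2  23.2  13.2   0.9] ep 0.0000 er 0.00 minmargin 0.1 maxdq 10.9
  pre      [-29.  -13.9  80.5 120.6 -27.1  44.  109.4] ep 0.1067 er 21.56 minmargin 0.6 maxdq 20.3
  grasp    [-29.8 -13.9  80.5 122.  -27.1  44.  110.7] ep 0.1717 er 19.40 minmargin 0.6 maxdq 1.3
  out      [-41.7 -14.   89.2 111.3 -21.4  55.8 119.6] ep 0.1198 er 2.32 minmargin 0.1 maxdq 8.6
[180.   0. 151.]
  upright  [-72.4 -14.3  89.2  93.   14.8  85.7  77.1] ep 0.0800 er 1.73 minmargin 0.1 maxdq 4.9
  over     [-91.  -14.3  89.2  97.1  14.6  82.6  57.4] ep 0.0356 er 0.76 minmargin 0.1 maxdq 2.6
  place    [-89.3 -14.3  89.2 106.7  15.3  73.   56.6] ep 0.0550 er 1.12 minmargin 0.1 maxdq 1.3
```

```bash
python3 - <<'E'
from plan import *
from full import toPR
p,R=toPR([-45,.64,.44,20,80])
a=rows(p,R,15)
E
```

```text
1 [-0.007, 0.006, -0.011] [1.2, -1.7, 3.3] |t|0.014 |r|3.9
2 [-0.007, 0.007, -0.011] [1.1, -1.6, 3.2] |t|0.015 |r|3.7
3 [-0.007, 0.006, -0.01] [1.2, -1.6, 3.3] |t|0.014 |r|3.9
4 [-0.007, 0.007, -0.011] [1.1, -1.7, 3.3] |t|0.015 |r|3.9
5 [-0.007, 0.007, -0.01] [1.2, -1.6, 3.3] |t|0.014 |r|3.9
6 [-0.007, 0.008, -0.011] [1.1, -1.7, 3.2] |t|0.015 |r|3.8
7 [-0.007, 0.007, -0.01] [1.2, -1.6, 3.3] |t|0.014 |r|3.9
8 [-0.006, 0.007, -0.011] [1.1, -1.7, 3.3] |t|0.014 |r|3.9
9 [-0.007, 0.008, -0.01] [1.2, -1.6, 3.2] |t|0.015 |r|3.8
10 [-0.006, 0.008, -0.01] [1.1, -1.7, 3.3] |t|0.014 |r|3.9
11 [-0.006, 0.008, -0.011] [1.2, -1.6, 3.3] |t|0.015 |r|3.9
12 [-0.006, 0.008, -0.01] [1.1, -1.7, 3.3] |t|0.014 |r|3.9
13 [-0.006, 0.008, -0.01] [1.2, -1.6, 3.2] |t|0.014 |r|3.8
14 [-0.005, 0.009, -0.011] [1.1, -1.7, 3.3] |t|0.015 |r|3.9
15 [-0.006, 0.008, -0.01] [1.2, -1.6, 3.3] |t|0.014 |r|3.9
```

>>> drive_tool([
  {"grip": 1,"translation": [-0.007,0.006,-0.011],"turn": [1.2,-1.7,3.3]},
  {"grip": 1,"translation": [-0.007,0.007,-0.011],"turn": [1.1,-1.6,3.2]},
  {"grip": 1,"translation": [-0.007,0.006,-0.01],"turn": [1.2,-1.6,3.3]},
  {"grip": 1,"translation": [-0.007,0.007,-0.011],"turn": [1.1,-1.7,3.3]},
  {"grip": 1,"translation": [-0.007,0.007,-0.01],"turn": [1.2,-1.6,3.3]},
])

```text
time: 18.0
eef_pos: [0.4426, -0.3887, 0.3098]
tcp_rot: [150.5, 1.7, 90.2]
force: [-0.7, 0.7, -1.1]
opening: 0.0854
```

```bash
cat > now.py <<'E'
from plan import *
from full import *
p,R,s=pose(); print(s["time"],np.round(p,3),s["qpos"]); q0=np.array(s["qpos"])
E
python3 - <<'E'
from now import *
p1,R1=toPR([-45,.64,.44,20,80])
q=seg(q0,p1,R1,10,"wp"); q=seg(q,LID+az*.06,Rg(0),15,"pre")
q=seg(q0,LID+az*.06,Rg(0),15,"direct")
E
```

```text
18.0 [ 0.4 -0.4  0.3] [-19.6  -6.8  67.8 100.4 -16.6  62.2  55.1]
  wp       [-11.1  11.   64.7  73.1 -12.3  82.1  16.1] ep 0.0000 er 0.00 minmargin 8.1 maxdq 5.7
  pre      [ 20.8  25.8  45.3  96.1 -56.8  72.1 105.8] ep 0.0000 er 0.00 minmargin 21.7 maxdq 7.1
  direct   [ 13.4  30.2  57.   96.3 -62.7  76.9 109.1] ep 0.0000 er 0.00 minmargin 9.9 maxdq 8.3
```

>>> drive_tool([
  {"grip": 1,"translation": [-0.007,0.008,-0.011],"turn": [1.1,-1.7,3.2]},
  {"grip": 1,"translation": [-0.007,0.007,-0.01],"turn": [1.2,-1.6,3.3]},
  {"grip": 1,"translation": [-0.006,0.007,-0.011],"turn": [1.1,-1.7,3.3]},
  {"grip": 1,"translation": [-0.007,0.008,-0.01],"turn": [1.2,-1.6,3.2]},
  {"grip": 1,"translation": [-0.006,0.008,-0.01],"turn": [1.1,-1.7,3.3]},
])

```text
time: 18.5
eef_pos: [0.4488, -0.4207, 0.3746]
tcp_rot: [155.6, 1.7, 72.0]
force: [-0.4, -0.1, -0.6]
opening: 0.0856
```

>>> drive_tool([
  {"grip": 1,"translation": [-0.006,0.008,-0.011],"turn": [1.2,-1.6,3.3]},
  {"grip": 1,"translation": [-0.006,0.008,-0.01],"turn": [1.1,-1.7,3.3]},
  {"grip": 1,"translation": [-0.006,0.008,-0.01],"turn": [1.2,-1.6,3.2]},
  {"grip": 1,"translation": [-0.005,0.009,-0.011],"turn": [1.1,-1.7,3.3]},
  {"grip": 1,"translation": [-0.006,0.008,-0.01],"turn": [1.2,-1.6,3.3]},
])

```text
time: 19.0
eef_pos: [0.4546, -0.4521, 0.4393]
tcp_rot: [160.7, 3.2, 53.8]
force: [-0.7, 0.4, 0.6]
opening: 0.0854
```

```bash
python3 - <<'E'
from now import *
q=seg(q0,LID+az*.09,Rg(0),15,"pre")
rows(LID+az*.09,Rg(0),15)
E
```

```text
19.0 [ 0.5 -0.5  0.4] [-10.8  11.9  65.2  72.6 -13.2  82.7  15.8]
  pre      [ 20.9  24.3  47.2  95.  -55.3  74.9 105. ] ep 0.0000 er 0.00 minmargin 22.0 maxdq 7.0
1 [0.004, -0.005, 0.015] [-1.1, 1.9, -3.3] |t|0.016 |r|4.0
2 [0.004, -0.004, 0.016] [-1.0, 2.0, -3.3] |t|0.017 |r|4.0
3 [0.003, -0.005, 0.015] [-1.1, 1.9, -3.3] |t|0.016 |r|4.0
4 [0.003, -0.005, 0.016] [-1.0, 1.9, -3.4] |t|0.017 |r|4.0
5 [0.003, -0.005, 0.016] [-1.1, 1.9, -3.3] |t|0.017 |r|4.0
6 [0.003, -0.005, 0.015] [-1.1, 1.9, -3.3] |t|0.016 |r|4.0
7 [0.003, -0.005, 0.016] [-1.0, 2.0, -3.3] |t|0.017 |r|4.0
8 [0.002, -0.006, 0.015] [-1.1, 1.9, -3.3] |t|0.016 |r|4.0
9 [0.002, -0.005, 0.016] [-1.1, 1.9, -3.3] |t|0.017 |r|4.0
10 [0.002, -0.006, 0.015] [-1.0, 1.9, -3.3] |t|0.016 |r|3.9
11 [0.002, -0.006, 0.016] [-1.1, 2.0, -3.4] |t|0.017 |r|4.1
12 [0.002, -0.006, 0.015] [-1.1, 1.9, -3.3] |t|0.016 |r|4.0
13 [0.001, -0.006, 0.015] [-1.0, 1.9, -3.3] |t|0.016 |r|3.9
14 [0.001, -0.007, 0.016] [-1.1, 1.9, -3.3] |t|0.017 |r|4.0
15 [0.001, -0.006, 0.015] [-1.0, 2.0, -3.3] |t|0.016 |r|4.0
```

>>> drive_tool([
  {"grip": 1,"translation": [0.004,-0.005,0.015],"turn": [-1.1,1.9,-3.3]},
  {"grip": 1,"translation": [0.004,-0.004,0.016],"turn": [-1.0,2.0,-3.3]},
  {"grip": 1,"translation": [0.003,-0.005,0.015],"turn": [-1.1,1.9,-3.3]},
  {"grip": 1,"translation": [0.003,-0.005,0.016],"turn": [-1.0,1.9,-3.4]},
  {"grip": 1,"translation": [0.003,-0.005,0.016],"turn": [-1.1,1.9,-3.3]},
])

```text
time: 19.5
eef_pos: [0.4661, -0.4423, 0.3562]
tcp_rot: [155.8, 0.4, 73.0]
force: [-0.5, 0.3, 0.7]
opening: 0.0856
```

>>> drive_tool([
  {"grip": 1,"translation": [0.003,-0.005,0.015],"turn": [-1.1,1.9,-3.3]},
  {"grip": 1,"translation": [0.003,-0.005,0.016],"turn": [-1.0,2.0,-3.3]},
  {"grip": 1,"translation": [0.002,-0.006,0.015],"turn": [-1.1,1.9,-3.3]},
  {"grip": 1,"translation": [0.002,-0.005,0.016],"turn": [-1.1,1.9,-3.3]},
  {"grip": 1,"translation": [0.002,-0.006,0.015],"turn": [-1.0,1.9,-3.3]},
])

```text
time: 20.0
eef_pos: [0.4779, -0.4318, 0.275]
tcp_rot: [150.5, -0.7, 92.0]
force: [-0.8, -0.4, -0.4]
opening: 0.0854
```

>>> drive_tool([
  {"grip": 1,"translation": [0.002,-0.006,0.016],"turn": [-1.1,2.0,-3.4]},
  {"grip": 1,"translation": [0.002,-0.006,0.015],"turn": [-1.1,1.9,-3.3]},
  {"grip": 1,"translation": [0.001,-0.006,0.015],"turn": [-1.0,1.9,-3.3]},
  {"grip": 1,"translation": [0.001,-0.007,0.016],"turn": [-1.1,1.9,-3.3]},
  {"grip": 1,"translation": [0.001,-0.006,0.015],"turn": [-1.0,2.0,-3.3]},
])

```text
time: 20.5
eef_pos: [0.4904, -0.4217, 0.1929]
tcp_rot: [145.0, -0.1, 111.2]
force: [0.6, -0.7, -0.1]
opening: 0.0856
```

```bash
python3 - <<'E'
from now import *
np.set_printoptions(precision=4,suppress=True)
pp,d=show("wrist","pics/w4.png"); np.save("w4.npy",d); np.savez("w4p.npz",p=p,R=R.as_matrix())
print(s["tcp_rot"],p)
T=get_calibration("wrist")["tool_from_camera"];f,cx,cy,c=K("wrist")
for X in [(.539,-.403,.121),(.511,-.3296,.1204)]:
    q=np.linalg.inv(T)@np.append(R.inv().apply(np.array(X)-p),1); print(X,q[0]/q[2]*f+cx,q[1]/q[2]*f+cy, f*.026/q[2])
E
```

```text
20.5 [ 0.5 -0.4  0.2] [ 21.1  24.6  47.1  94.9 -55.4  75.1 105.3]
[145.036   -0.0918 111.2424] [ 0.4904 -0.4217  0.1929]
(0.539, -0.403, 0.121) 255.57130170752276 190.76568736980002 28.083014328801024
(0.511, -0.3296, 0.1204) 255.84175770162048 101.68745806336787 30.83609199793411
```

View pics/w4.png

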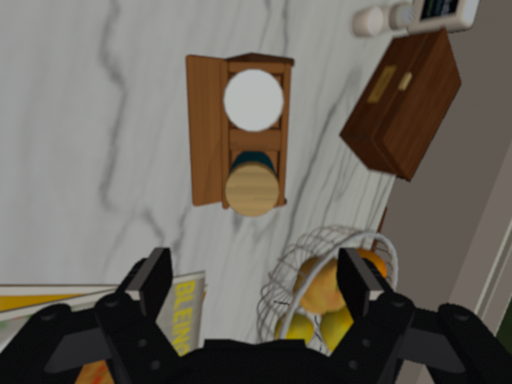

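```bash
python3 - <<'E'
from h import *
np.set_printoptions(precision=4,suppress=True)
crop("pics/w4.png","pics/w4c.png",180,40,310,220,3.3) if False else None
im=cv2.imread("pics/w4.png"); cv2.imwrite("pics/w4c.png",cv2.resize(im[60:220,190:310],None,fx=3.6,fy=3.6,interpolation=cv2.INTER_CUBIC))
d=np.load("w4.npy");z=np.load("w4p.npz");T=get_calibration("wrist")["tool_from_camera"];f,cx,cy,c=K("wrist")
v,u=np.mgrid[:384,:512];P=np.stack([(u-cx)/f*d,(v-cy)/f*d,d],-1)@T[:3,:3].T+T[:3,3]
m=((u-252)**2+(v-190)**2<35**2)&(P[...,2]>.07)&(P[...,2]<.11)&(d>0)
for nm,(a,b) in dict(blue=(252,190),cream=(254,100)).items():
    mm=((u-a)**2+(v-b)**2<20**2); z0=np.median(P[mm][:,2])
    m=((u-a)**2+(v-b)**2<40**2)&(abs(P[...,2]-z0)<.006)&(d>0); n,l,st,ce=cv2.connectedComponentsWithStats(m.astype(np.uint8)); k=l[b,a]; Q=P[l==k]
    A=np.c_[Q[:,:2],np.ones(len(Q))]; co=np.linalg.lstsq(A,Q[:,2],rcond=None)[0]
    cc,r=cv2.minEnclosingCircle(Q[:,:2].astype(np.float32)); print(nm,z0,cc,r,(Q[:,:2].max(0)+Q[:,:2].min(0))/2,np.degrees(co[:2]),"world",z["R"]@np.array([*cc,z0])+z["p"])
E
```

```text
blue 0.08740327329406589 (-0.0017430478474125266, -0.0014877334469929338) 0.026156574487686157 [-0.0014 -0.0014] [ 1.5939 -0.0338] world [ 0.5365 -0.4055  0.1204]
cream 0.08879682902482677 (0.0783146396279335, 0.00016568855789955705) 0.02594745345413685 [ 0.0784 -0.    ] [ 0.9325 -0.0207] world [ 0.5095 -0.3301  0.1204]
```

View pics/w4c.png

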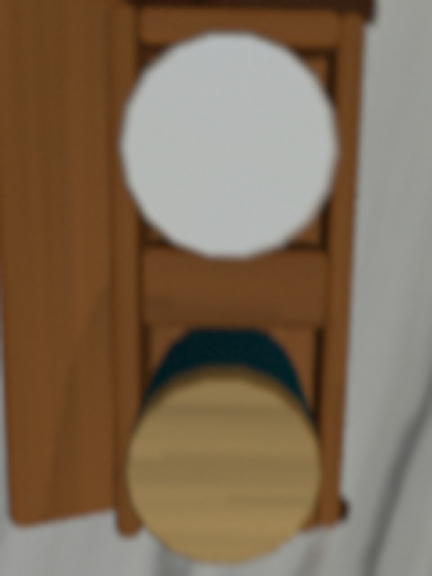

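The wrist depth puts the blue lid within 1.5 mm of the tool axis and tilted by about 1.6°. Going in along the axis.

>>> drive_tool([
  {"grip": 1,"translation": [-0.001,-0.001,0.03],"turn": [0,0,0]},
  {"grip": 1,"translation": [0,0,0.03],"turn": [0,0,0]},
  {"grip": 1,"translation": [0,0,0.03],"turn": [0,0,0]},
  {"grip": 1,"translation": [0,0,0.025],"turn": [0,0,0]},
  {"grip": 1,"translation": [0,0,0.013],"turn": [0,0,0]},
])

```text
time: 21.05
eef_pos: [0.5594, -0.3944, 0.0866]
tcp_rot: [145.1, -0.2, 111.2]
force: [0.2, 0.6, -0.2]
opening: 0.0854
```

```bash
python3 - <<'E'
from now import *
np.set_printoptions(precision=4,suppress=True)
print(p,s["force"],s["tcp_rot"],R.inv().apply(np.array([.5365,-.4055,.1204])-p))
E
```

```text
21.05 [ 0.6 -0.4  0.1] [ 19.2  33.   41.4  97.9 -64.   65.2 109.4]
[ 0.5594 -0.3944  0.0866] [ 0.1548  0.6341 -0.2476] [145.1362  -0.2159 111.2158] [-0.002  -0.0015 -0.0422]
```

>>> drive_tool([
  {"grip": 1,"translation": [-0.001,-0.001,0],"turn": [0,0,0]},
  {"grip": 0.5,"translation": [0,0,0],"turn": [0,0,0]},
  {"grip": 0.2,"translation": [0,0,0],"turn": [0,0,0]},
  {"grip": 0.2,"translation": [0,0,0],"turn": [0,0,0]},
  {"grip": 0.2,"translation": [0,0,0],"turn": [0,0,0]},
])

```text
time: 21.55
eef_pos: [0.5571, -0.3996, 0.0897]
tcp_rot: [145.0, 0.1, 111.0]
force: [-5.8, -1.1, 6.4]
opening: 0.0498
```

>>> drive_tool([
  {"grip": 0.2,"translation": [0,0,-0.006],"turn": [0,0,0]},
  {"grip": 0.2,"translation": [0,0,-0.01],"turn": [0,0,0]},
  {"grip": 0.2,"translation": [0,0,-0.012],"turn": [0,0,0]},
  {"grip": 0.2,"translation": [0,0,-0.014],"turn": [0,0,0]},
  {"grip": 0.2,"translation": [0,0,-0.014],"turn": [0,0,0]},
])

```text
time: 22.05
eef_pos: [0.5271, -0.4099, 0.135]
tcp_rot: [145.1, -0.0, 111.2]
force: [-0.6, -0.2, -2.6]
opening: 0.0493
```

>>> drive_tool([
  {"grip": 0.2,"translation": [0,0,-0.015],"turn": [0,0,0]},
  {"grip": 0.2,"translation": [0,0,-0.015],"turn": [0,0,0]},
  {"grip": 0.2,"translation": [0,0,-0.015],"turn": [0,0,0]},
  {"grip": 0.2,"translation": [0,0,-0.015],"turn": [0,0,0]},
  {"grip": 0.2,"translation": [0,0,0],"turn": [0,0,0]},
])

```text
time: 22.55
eef_pos: [0.4948, -0.424, 0.1856]
tcp_rot: [145.0, 0.1, 111.0]
force: [-0.4, -0.3, -1.2]
opening: 0.0498
```

```bash
python3 - <<'E'
from now import *
print(s["force"],s["opening"])
print(np.round(p,4))
q=seg(q0,[.49,-.30,.27],E(180,0,111),15,"upr"); q=seg(q,np.array([.517,-.106,.26]),E(180,0,111),8,"over")
pp,d=show("scene","pics/s5.png")
crop("pics/s5.png","pics/s5c.png",200,90,360,210,5)
a=rows([.49,-.30,.27],E(180,0,111),10); rows([.517,-.106,.26],E(180,0,111),10,a)
E
```

```text
22.55 [ 0.5 -0.4  0.2] [ 21.2  25.3  46.8  95.  -56.1  74.3 105.8]
[-0.4 -0.3 -1.2] 0.049831825517359776
[ 0.5 -0.4  0.2]
  upr      [-13.1  20.1  55.5  82.6 -16.5  85.8  63. ] ep 0.0000 er 0.00 minmargin 29.3 maxdq 3.3
  over     [-36.6  11.4  52.8  90.7  -9.1  82.5  37.8] ep 0.0000 er 0.00 minmargin 26.0 maxdq 3.4
1 [0.012, 0.008, -0.005] [3.5, 0.0, 0.0] |t|0.015 |r|3.5
2 [0.011, 0.008, -0.005] [3.5, 0.0, 0.0] |t|0.014 |r|3.5
3 [0.012, 0.007, -0.006] [3.5, 0.0, 0.0] |t|0.015 |r|3.5
4 [0.012, 0.008, -0.006] [3.5, 0.0, 0.0] |t|0.016 |r|3.5
5 [0.011, 0.006, -0.007] [3.5, 0.0, 0.1] |t|0.014 |r|3.5
6 [0.012, 0.007, -0.007] [3.5, 0.0, -0.0] |t|0.016 |r|3.5
7 [0.012, 0.005, -0.007] [3.5, 0.0, -0.0] |t|0.015 |r|3.5
8 [0.011, 0.006, -0.008] [3.5, 0.0, -0.0] |t|0.015 |r|3.5
9 [0.012, 0.005, -0.008] [3.5, 0.0, 0.0] |t|0.015 |r|3.5
10 [0.012, 0.004, -0.008] [3.5, 0.0, 0.0] |t|0.015 |r|3.5
1 [0.017, 0.009, 0.001] [-0.0, 0.0, 0.0] |t|0.019 |r|0.0
2 [0.017, 0.01, 0.001] [-0.0, 0.0, 0.0] |t|0.020 |r|0.0
3 [0.017, 0.009, 0.001] [-0.0, 0.0, 0.0] |t|0.019 |r|0.0
4 [0.017, 0.01, 0.001] [-0.0, 0.0, 0.0] |t|0.020 |r|0.0
5 [0.018, 0.009, 0.001] [-0.0, 0.0, 0.0] |t|0.020 |r|0.0
6 [0.017, 0.01, 0.001] [-0.0, 0.0, 0.0] |t|0.020 |r|0.0
7 [0.017, 0.009, 0.001] [-0.0, 0.0, 0.0] |t|0.019 |r|0.0
8 [0.017, 0.01, 0.001] [-0.0, 0.0, 0.0] |t|0.020 |r|0.0
9 [0.017, 0.009, 0.001] [-0.0, 0.0, 0.0] |t|0.019 |r|0.0
10 [0.017, 0.01, 0.001] [-0.0, 0.0, 0.0] |t|0.020 |r|0.0
```

View pics/s5c.png

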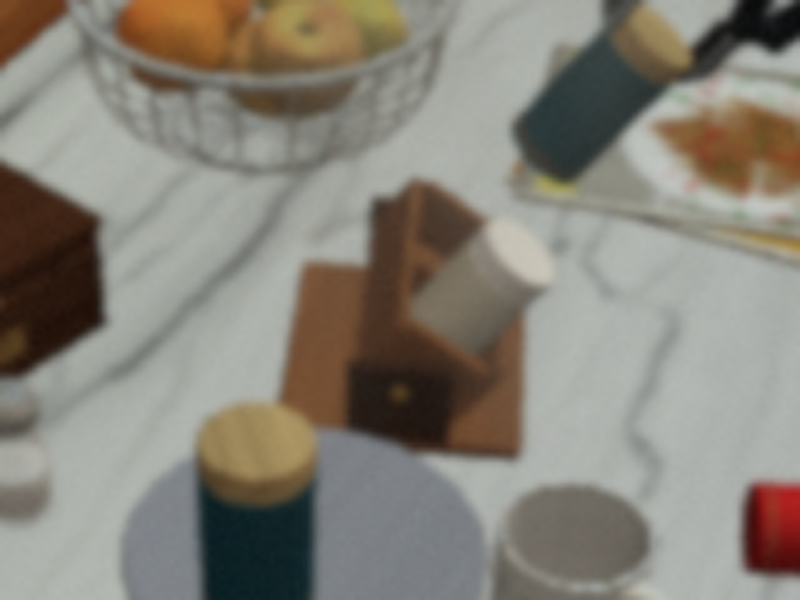

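```bash
python3 - <<'E'
from now import *
q=seg(q0,[.49,-.424,.27],E(180,0,111),5,"upr"); q=seg(q,np.array([.517,-.106,.26]),E(180,0,111),15,"over")
a=rows([.49,-.424,.27],E(180,0,111),5); rows([.517,-.106,.26],E(180,0,111),15,a)
E
```

```text
22.6 [ 0.5 -0.4  0.2] [ 21.1  25.4  46.7  95.1 -56.1  74.2 105.8]
  upr      [  4.6  31.9  55.6  69.9 -25.8  90.7  76.4] ep 0.0000 er 0.00 minmargin 27.1 maxdq 8.2
  over     [-40.8  12.6  58.3  90.8 -10.8  82.6  39.4] ep 0.0000 er 0.00 minmargin 27.1 maxdq 3.2
1 [0.0, 0.009, -0.015] [7.0, 0.0, 0.0] |t|0.017 |r|7.0
2 [0.0, 0.007, -0.015] [7.0, 0.0, 0.0] |t|0.017 |r|7.0
3 [0.001, 0.005, -0.017] [7.0, 0.0, 0.1] |t|0.018 |r|7.0
4 [-0.0, 0.003, -0.017] [7.0, 0.0, -0.0] |t|0.017 |r|7.0
5 [-0.0, 0.001, -0.017] [7.0, 0.0, 0.0] |t|0.017 |r|7.0
1 [0.019, 0.009, 0.001] [-0.0, 0.0, 0.0] |t|0.021 |r|0.0
2 [0.019, 0.01, 0.0] [-0.0, 0.0, 0.0] |t|0.021 |r|0.0
3 [0.019, 0.009, 0.001] [-0.0, 0.0, 0.0] |t|0.021 |r|0.0
4 [0.02, 0.009, 0.001] [-0.0, 0.0, 0.0] |t|0.022 |r|0.0
5 [0.019, 0.009, 0.0] [-0.0, 0.0, 0.0] |t|0.021 |r|0.0
6 [0.019, 0.01, 0.001] [-0.0, 0.0, 0.0] |t|0.021 |r|0.0
7 [0.019, 0.009, 0.001] [-0.0, 0.0, 0.0] |t|0.021 |r|0.0
8 [0.019, 0.009, 0.0] [-0.0, 0.0, 0.0] |t|0.021 |r|0.0
9 [0.019, 0.01, 0.001] [-0.0, 0.0, 0.0] |t|0.021 |r|0.0
10 [0.019, 0.009, 0.001] [-0.0, 0.0, 0.0] |t|0.021 |r|0.0
11 [0.02, 0.009, 0.0] [-0.0, 0.0, 0.0] |t|0.022 |r|0.0
12 [0.019, 0.01, 0.001] [-0.0, 0.0, 0.0] |t|0.021 |r|0.0
13 [0.019, 0.009, 0.001] [-0.0, 0.0, 0.0] |t|0.021 |r|0.0
14 [0.019, 0.009, 0.0] [-0.0, 0.0, 0.0] |t|0.021 |r|0.0
15 [0.019, 0.009, 0.001] [-0.0, 0.0, 0.0] |t|0.021 |r|0.0
```

>>> drive_tool([
  {"grip": 0.2,"translation": [0,0.009,-0.015],"turn": [7,0,0]},
  {"grip": 0.2,"translation": [0,0.007,-0.015],"turn": [7,0,0]},
  {"grip": 0.2,"translation": [0,0.005,-0.017],"turn": [7,0,0]},
  {"grip": 0.2,"translation": [0,0.003,-0.017],"turn": [7,0,0]},
  {"grip": 0.2,"translation": [0,0.001,-0.017],"turn": [7,0,0]},
])

```text
time: 23.1
eef_pos: [0.4914, -0.4231, 0.27]
tcp_rot: [-179.7, -0.0, 111.2]
force: [0.2, -1.2, -1.9]
opening: 0.0495
```

>>> drive_tool([
  {"grip": 0.2,"translation": [0.01,0.005,0],"turn": [0,0,0]},
  {"grip": 0.2,"translation": [0.019,0.01,0],"turn": [0,0,0]},
  {"grip": 0.2,"translation": [0.019,0.009,0.001],"turn": [0,0,0]},
  {"grip": 0.2,"translation": [0.02,0.009,0.001],"turn": [0,0,0]},
  {"grip": 0.2,"translation": [0.019,0.009,0],"turn": [0,0,0]},
])

```text
time: 23.6
eef_pos: [0.4975, -0.3258, 0.2649]
tcp_rot: [179.9, -0.2, 111.2]
force: [0.5, 0.8, -1.4]
opening: 0.0497
```

>>> drive_tool([
  {"grip": 0.2,"translation": [0.019,0.01,0.001],"turn": [0,0,0]},
  {"grip": 0.2,"translation": [0.019,0.009,0.001],"turn": [0,0,0]},
  {"grip": 0.2,"translation": [0.019,0.009,0],"turn": [0,0,0]},
  {"grip": 0.2,"translation": [0.019,0.01,0.001],"turn": [0,0,0]},
  {"grip": 0.2,"translation": [0.019,0.009,0.001],"turn": [0,0,0]},
])

```text
time: 24.1
eef_pos: [0.5069, -0.2201, 0.2611]
tcp_rot: [180.0, -0.3, 111.2]
force: [0.3, -0.1, -2.3]
opening: 0.0499
```

>>> drive_tool([
  {"grip": 0.2,"translation": [0.02,0.009,0],"turn": [0,0,0]},
  {"grip": 0.2,"translation": [0.019,0.01,0.001],"turn": [0,0,0]},
  {"grip": 0.2,"translation": [0.019,0.009,0.001],"turn": [0,0,0]},
  {"grip": 0.2,"translation": [0.019,0.009,0],"turn": [0,0,0]},
  {"grip": 0.2,"translation": [0,0,0],"turn": [0,0,0]},
])

```text
time: 24.6
eef_pos: [0.5141, -0.1323, 0.2589]
tcp_rot: [180.0, -0.4, 111.5]
force: [-0.3, 0.9, -2.6]
opening: 0.0497
```

```bash
python3 - <<'E'
from now import *
np.set_printoptions(precision=4,suppress=True)
print(p,s["force"],s["opening"],s["tcp_rot"])
pp,d=show("scene","pics/s6.png");C=cloud("scene",d)
crop("pics/s6.png","pics/s6c.png",180,120,340,240,5)
E
```

```text
24.6 [ 0.5 -0.1  0.3] [-37.3  13.6  58.7  90.3 -11.9  83.   43.6]
[ 0.5141 -0.1323  0.2589] [-0.3054  0.8819 -2.5759] 0.049736595872068995 [179.999   -0.3555 111.4904]
```

View pics/s6c.png

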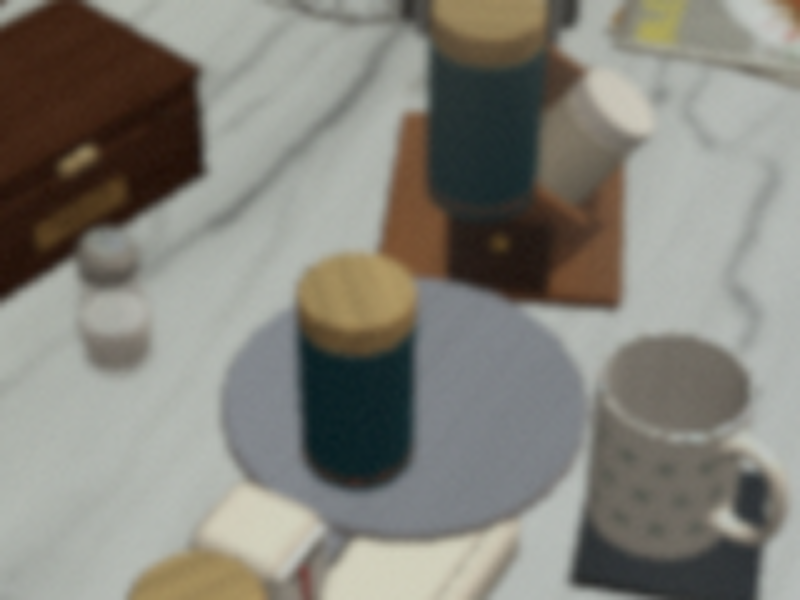

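>>> drive_tool([
  {"grip": 0.2,"translation": [0.008,0.004,0.005],"turn": [0,-0.3,0]},
  {"grip": 0.2,"translation": [0.008,0.004,0.012],"turn": [0,0,0]},
  {"grip": 0.2,"translation": [0.008,0.004,0.015],"turn": [0,0,0]},
  {"grip": 0.2,"translation": [0,0,0.015],"turn": [0,0,0]},
  {"grip": 0.2,"translation": [0,0,0.012],"turn": [0,0,0]},
])

```text
time: 25.15
eef_pos: [0.5164, -0.1096, 0.1998]
tcp_rot: [-179.9, 0.2, 111.2]
force: [0.8, -0.5, -2.1]
opening: 0.0497
```

```bash
python3 - <<'E'
from now import *
np.set_printoptions(precision=4,suppress=True)
print(p,s["force"],s["opening"],s["tcp_rot"])
pp,d=show("scene","pics/s7.png");C=cloud("scene",d)
crop("pics/s7.png","pics/s7c.png",180,120,340,240,5)
for X in [p+[0,0,.04],p-[0,0,.0605],[.5207,-.0626,.116]]: print(proj("scene",np.array(X)))
E
```

```text
25.15 [ 0.5 -0.1  0.2] [-39.4  14.9  57.5  96.7 -12.7  75.5  41.6]
[ 0.5164 -0.1096  0.1998] [ 0.788  -0.5381 -2.1473] 0.049658209985029914 [-179.8739    0.1835  111.2023]
(np.float64(271.27192150723397), np.float64(146.9955560640195), np.float64(0.7955468188365484))
(np.float64(269.9776600574879), np.float64(180.6326668443356), np.float64(0.8649356191121746))
(np.float64(259.8802858838741), np.float64(199.24715079963534), np.float64(0.8514706673624075))
```

View pics/s7c.png

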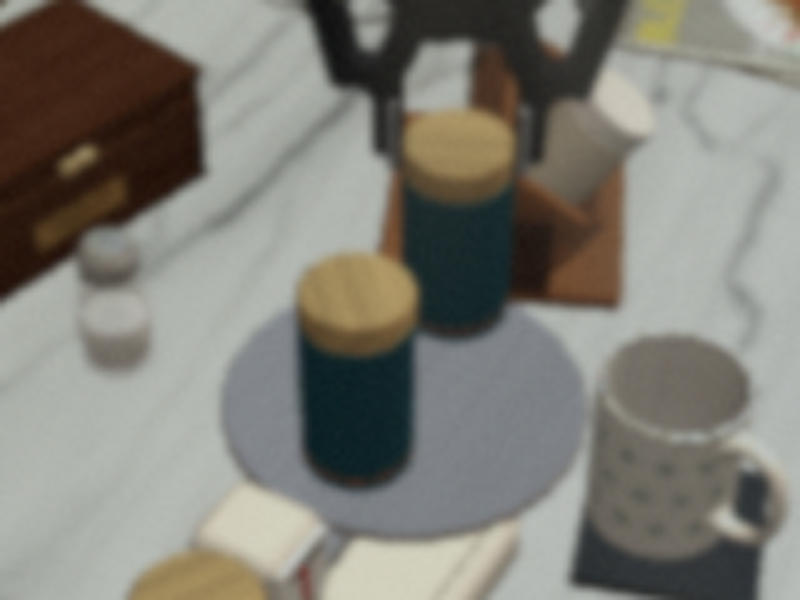

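```bash
python3 - <<'E'
from now import *
np.set_printoptions(precision=4,suppress=True)
pp,d=get_image("scene");C=cloud("scene",d)
for u,v in [(271,149),(251,180),(218,239) if False else (260,215)]: print(u,v,np.median(C[v-2:v+3,u-3:u+4].reshape(-1,3),0))
print(p)
E
```

```text
25.2 [ 0.5 -0.1  0.2] [-39.4  15.   57.5  96.8 -12.8  75.5  41.6]
271 149 [ 0.5161 -0.1075  0.2362]
251 180 [ 0.52   -0.0151  0.2158]
260 215 [ 0.4989 -0.0145  0.1164]
[ 0.5155 -0.1097  0.1983]
```

>>> drive_tool([
  {"grip": 0.2,"translation": [0,0,0.006],"turn": [0,0,0]},
  {"grip": 0.2,"translation": [0,0,0.006],"turn": [0,0,0]},
  {"grip": 0.2,"translation": [0,0,0.003],"turn": [0,0,0]},
  {"grip": 0.2,"translation": [0,0,0.002],"turn": [0,0,0]},
  {"grip": 0.2,"translation": [0,0,0.001],"turn": [0,0,0]},
])

```text
time: 25.75
eef_pos: [0.5172, -0.1105, 0.1839]
tcp_rot: [-179.9, 0.3, 111.2]
force: [-0.2, -0.9, -2.7]
opening: 0.0499
```

>>> drive_tool([
  {"grip": 0.2,"translation": [0,0,0.001],"turn": [0,0,0]},
  {"grip": 0.2,"translation": [0,0,0.001],"turn": [0,0,0]},
  {"grip": 0.2,"translation": [0,0,0.001],"turn": [0,0,0]},
  {"grip": 0.2,"translation": [0,0,0.001],"turn": [0,0,0]},
  {"grip": 0.2,"translation": [0,0,0.001],"turn": [0,0,0]},
])

```text
time: 26.25
eef_pos: [0.5171, -0.1105, 0.1789]
tcp_rot: [-179.9, 0.2, 111.2]
force: [-0.1, 0.3, -2.0]
opening: 0.0497
```

>>> drive_tool([
  {"grip": 0.2,"translation": [0,0,0.001],"turn": [0,0,0]},
  {"grip": 0.2,"translation": [0,0,0.002],"turn": [0,0,0]},
  {"grip": 0.2,"translation": [0,0,0.002],"turn": [0,0,0]},
  {"grip": 0.2,"translation": [0,0,0.001],"turn": [0,0,0]},
  {"grip": 0.2,"translation": [0,0,0.001],"turn": [0,0,0]},
])

```text
time: 26.75
eef_pos: [0.5172, -0.1106, 0.1719]
tcp_rot: [-179.9, 0.3, 111.2]
force: [-0.6, -0.9, -0.3]
opening: 0.0495
```

```bash
python3 - <<'E'
from now import *
np.set_printoptions(precision=4,suppress=True)
pp,d=show("scene","pics/s8.png");C=cloud("scene",d)
crop("pics/s8.png","pics/s8c.png",150,130,310,330,3)
for u,v in [(271,155),(251,183),(260,215)]: print(u,v,np.median(C[v-2:v+3,u-3:u+4].reshape(-1,3),0))
print(p,s["force"])
E
```

```text
26.75 [ 0.5 -0.1  0.2] [-38.5  16.5  56.8  99.  -14.2  72.2  42.8]
271 155 [ 0.5203 -0.1184  0.2103]
251 183 [ 0.5186 -0.014   0.2095]
260 215 [ 0.4992 -0.0168  0.1144]
[ 0.5172 -0.1106  0.1719] [-0.5652 -0.9099 -0.3119]
```

View pics/s8c.png

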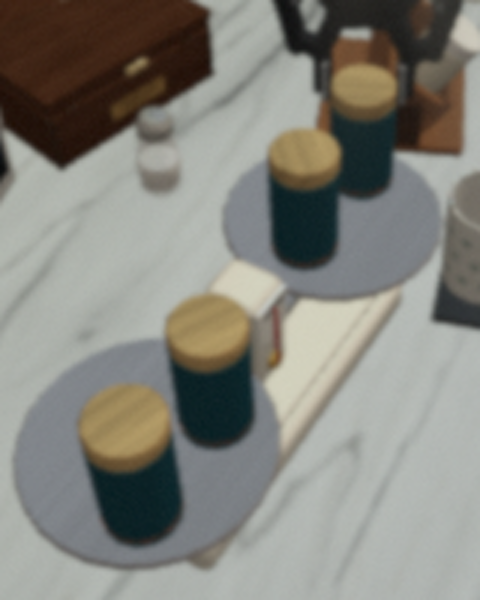

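The right plate is sinking under the tin, and its neighbour's lid has dropped to 0.2095. I'll go down the remaining 4 mm and release.

>>> drive_tool([
  {"grip": 0.2,"translation": [0,0,0.001],"turn": [0,0,0]},
  {"grip": 0.2,"translation": [0,0,0.001],"turn": [0,0,0]},
  {"grip": 0.2,"translation": [0,0,0.001],"turn": [0,0,0]},
  {"grip": 0.2,"translation": [0,0,0.001],"turn": [0,0,0]},
  {"grip": 0.2,"translation": [0,0,0],"turn": [0,0,0]},
])

```text
time: 27.3
eef_pos: [0.5171, -0.1105, 0.1678]
tcp_rot: [-179.9, 0.3, 111.2]
force: [0.9, -1.1, -0.1]
opening: 0.0499
```

>>> drive_tool([
  {"grip": 0.2,"translation": [0,0,0],"turn": [0,0,0]},
  {"grip": 0.5,"translation": [0,0,0],"turn": [0,0,0]},
  {"grip": 0.8,"translation": [0,0,0],"turn": [0,0,0]},
  {"grip": 1,"translation": [0,0,0],"turn": [0,0,0]},
  {"grip": 1,"translation": [0,0,0],"turn": [0,0,0]},
])

```text
time: 27.8
eef_pos: [0.5172, -0.1105, 0.168]
tcp_rot: [-179.9, 0.2, 111.2]
force: [0.1, -0.0, 0.4]
opening: 0.0853
```

>>> drive_tool([
  {"grip": 1,"translation": [0,0,0],"turn": [0,0,0]},
  {"grip": 1,"translation": [0,0,-0.015],"turn": [0,0,0]},
  {"grip": 1,"translation": [0,0,-0.03],"turn": [0,0,0]},
  {"grip": 1,"translation": [0,0,-0.04],"turn": [0,0,0]},
  {"grip": 1,"translation": [0,0,-0.03],"turn": [0,0,0]},
])

```text
time: 28.3
eef_pos: [0.5172, -0.1103, 0.2851]
tcp_rot: [180.0, 0.3, 111.2]
force: [1.4, -0.3, 0.3]
opening: 0.0856
```

>>> drive_tool([
  {"grip": 1,"translation": [-0.02,-0.015,0],"turn": [0,0,0]},
  {"grip": 1,"translation": [-0.03,-0.02,0],"turn": [0,0,0]},
  {"grip": 1,"translation": [-0.03,-0.02,0],"turn": [0,0,0]},
  {"grip": 1,"translation": [-0.02,-0.015,0],"turn": [0,0,0]},
  {"grip": 1,"translation": [0,0,0],"turn": [0,0,0]},
])

```text
time: 28.8
eef_pos: [0.4857, -0.2331, 0.2839]
tcp_rot: [-179.9, 0.3, 110.8]
force: [-1.2, -0.5, 0.9]
opening: 0.0856
```

>>> drive_tool([
  {"grip": 1,"translation": [0,0,0],"turn": [0,0,0]},
  {"grip": 1,"translation": [0,0,0],"turn": [0,0,0]},
  {"grip": 1,"translation": [0,0,0],"turn": [0,0,0]},
  {"grip": 1,"translation": [0,0,0],"turn": [0,0,0]},
  {"grip": 1,"translation": [0,0,0],"turn": [0,0,0]},
])

```text
time: 29.3
eef_pos: [0.4882, -0.2279, 0.2834]
tcp_rot: [-179.9, 0.2, 111.3]
force: [0.4, 0.7, -0.6]
opening: 0.0854
```

```bash
python3 - <<'E'
from now import *
np.set_printoptions(precision=4,suppress=True)
print(p,s["force"])
pp,d=show("top","pics/t9.png");C=cloud("top",d)
show("scene","pics/s9.png");crop("pics/s9.png","pics/s9c.png",140,100,340,330,2.5)
crop("pics/t9.png","pics/t9c.png",135,160,385,250,3)
v,u=np.mgrid[:384,:512]
def med(cu,cv_,r): m=((u-cu)**2+(v-cv_)**2<r*r); return np.median(C[m],0)
lab=(C[...,2]>.185)&(C[...,2]<.23)&(u<300)&(u>135)&(v>150)&(v<260)
n,l,st,ce=cv2.connectedComponentsWithStats(lab.astype(np.uint8))
for i in range(1,n):
    if st[i,4]>60: P=C[l==i]; print(ce[i],st[i,4],(P[:,:2].max(0)+P[:,:2].min(0))/2,"z med",np.median(P[:,2]))
for nm,lo_,hi_ in (("L",149,210),("R",226,290)):
    m=(u>lo_)&(u<hi_)&(v>177)&(v<240)&(abs(C[...,2]-.105)<.016); print(nm,m.sum(),np.median(C[m][:,2]))
E
```

```text
29.3 [ 0.5 -0.2  0.3] [-27.9  14.8  61.2  86.8 -12.8  85.9  54.7]
[ 0.4882 -0.2279  0.2834] [ 0.3962  0.7397 -0.6008]
[239.6351 204.6182] 296 [ 0.5246 -0.0206] z med 0.2047232995350685
[272.261  206.6407] 295 [ 0.5171 -0.1083] z med 0.204768314108548
[151.1097 209.0063] 319 [0.517  0.2199] z med 0.20457070922795698
[180.4272 211.11  ] 309 [0.5098 0.1394] z med 0.20513378564655113
L 1894 0.1053312522041612
R 2078 0.10481195022312388
```

View pics/s9c.png

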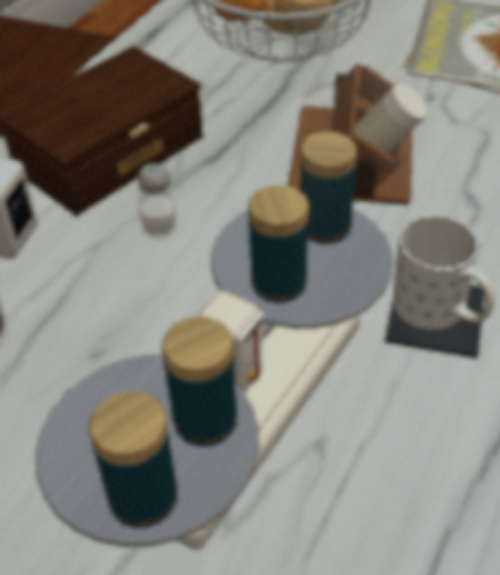

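View pics/t9c.png

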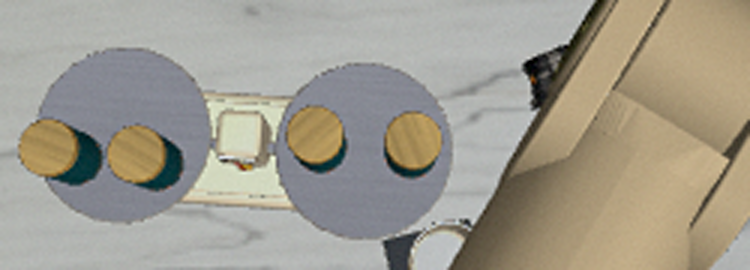

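```bash
python3 - <<'E'
from h import *
print(get_state()["joint_velocities"].round(2)); print(close_job())
E
```

```text
[ 0.23  0.04  0.02 -0.01 -0.08 -0.04  0.08]
the job is handed in; nothing more can be done
None
```

All four blue tins are standing upright on the balance, two on each plate, and it reads level. I handed the job in at about 29 s of the 67 s allowed; `close_job` gives no verdict.

**What I did:** I lifted two of the left-plate tins just clear of the plate and weighed them by wrist force. They came out at about 300 g and 110 g, and I set each one back. The rear tin read about 190 g, so I moved it to the right plate. I then drew the 220 g tin out of the rack along its leaning axis, turned it upright and lowered it onto the right plate until the beam was level.

**Last checks:**
- **Level:** the plate heights were 105.3 mm (left) and 104.8 mm (right). All four lids sat within 0.6 mm of each other, which puts the beam at about 0.003 to 0.004 rad.
- **Position:** both tins on the right plate and the left tin farthest out are 42–50 mm from their plate's centre; the other left tin is closer than that to the edge of the limit by a similar margin. All are well inside 75 mm.
- **Bystanders:** the sugar tin, mug and salt shaker look unmoved in the final picture. I checked these by eye and did not measure them.

**What went wrong or disagreed:**
- **Joint limits:** the first move to the rack ran joints 2 and 3 up against their limits, and the arm stopped short by about 0.09 m. I fitted the arm's kinematics and rerouted; from then on my model kept the joints at least 8° clear.
- **Firm set-down:** putting the 110 g tin back was firmer than intended, with about 16 N vertical and 18 N in all at the wrist against the 40 N limit.
- **Wrist force:** single readings scatter by about 0.5 N, so the weights come from averages. The level balance confirms them.

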